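# Put the desk under the stairs back in order

## Robot

A 7-joint arm with a two-finger parallel gripper is mounted at the origin on the work surface. World frame = base frame: x ahead of the robot, y to its left, z up, the work surface at z = 0. Lengths are in m, angles in rad, forces in N, time in s.
With the tool pointing down it reaches from about 0.425 to 0.925 m from the base axis. Payload 6.8 kg.
Tool frame: the origin (TCP) lies on the centre line of the jaws, within the pads' length; the fingertips stand ahead of it and the grasp point (between the pads) lies 3 mm ahead of it (finger_overhang is the z of the fingertips in the tool frame, in m); z points along the fingers, y is the line along which they close (so a half turn about z gives the same grasp; the last joint's range is limited). The gripper opens to 88 mm and grips with 3 to 60 N. Pads are 20 mm wide; open, the fingers measure 115 mm over their backs; the gripper's body (75 mm by 178 mm) begins 61 mm behind the grasp point.
Start: joints at [-1.366, 0.477, 0.022, 1.555, -0.011, 1.109, -0.083], TCP at [0.208, 0.642, 0.245] pointing down, gripper open.
Joint ranges: [-2.96, 2.96], [-0.34, 2.1], [-1.41, 1.46], [0.24, 2.44], [-1.37, 4.51], [0.17, 1.92], [-2.96, 2.96]. Speed limits (rad/s): [2.39, 2.39, 3.14, 3.14, 3.14, 3.14, 3.14].

## Interface

Orientations are given as a rotation vector (axis times angle).
In Python, from workcell import * gives the robot as it stands.
- The arm moves only by the tool servo_tool, never from a script. Its argument "moves" is a list of rows, each an object with "jaw": the finger opening in mm, from 0 to 87.8; "travel": the shift along the tool's x, y, z in mm, a list of three; "yaw": the turn about the tool's z in degrees. A call has 1 to 5 rows; each row is the pose to reach, as a shift and turn from the pose commanded when the call began, along the tool's axes at that moment; what a row does not reach only later rows make up. A row lasts 1/10 s, in which the tool goes at most 50 mm and 8.59 degrees, less where a joint would pass 70% of its speed; a pose out of reach is approached as far as the arm can. A call with a gripper value outside its range is refused whole. The fingers move at their own pace and stop on an object; "newtons" is the grip in N (left out, the last holds). Time passes only in rows, so rows that repeat a pose let the fingers close. It gives the time, the measured TCP pose, the force, the opening and the grip force at its end, in the units of the state.
- state(): the state, without advancing time (a new reading comes with each control period).
- read_camera(name): name is "scene" or "top" or "wrist"; returns the picture (420x560x3 uint8, red, green, blue); there is no depth.
- get_calibration(name): a dict with "fx", "fy", "cx", "cy" (pixels), "origin" and "rotation" of the camera in the world; the wrist camera has in their place "T_tool_cam" (4x4, takes a point from camera to tool coordinates, whose origin is the TCP and whose axes are the flange's). Camera axes: x right, y down, z forward; pixel columns grow to the right and rows downward; lengths in m; the calibration is good to about 2 mm. A picture is of the moment at which its call begins: read the wrist's pose just before it. get_calibration takes no time and is no camera call.
- sign_off(): hands the job in; it is judged then, once.
The state is a dict: "t": time; "joint_pos": joint angles; "qvel": joint speeds; "joint_efforts": joint torques, N m; "position": TCP position; "eef_rot": TCP orientation; "ft_force": force on the tool from outside, world axes, zero at the start; "moment": the same for the moment, N m; "width": opening from 0.0 (shut) to 1.0 (fully open); "finger_force": force on a finger pad.
Only numpy, scipy, OpenCV 4.12 (cv2) and the standard library are available. Lean on these libraries where they do the work, as an engineer would, in place of code of your own. Each camera call takes 0.05 s, during which the arm holds its last target. There are 200 camera calls.

## Task

Put the desk back in order: stand every toppled pencil pot upright on the cork mat, mouth up, and stand every picture panel on edge in the wooden rack, one to a slot, fully down and with the picture the right way up (either side may face the front). Leave the gourd, the dish and the stapler where they are.

Things in the scene. Friction and masses are not known exactly. Their poses are not given: they have to be found in the camera images.
- mat: Square cork mat fixed to the desk, 220 x 220 mm, 4 mm thick; origin at the centre of its underside (on the desk), x and y along its sides, z up. x points away from the robot.
- rack: Pale wooden picture rack fixed to the desk, 169 mm along its own x, 70 mm along y, 46 mm high. Origin at the centre of its underside, z up; Four upright slots run right through along y, centred at x = -57, -19, +19 and +57 mm; each is 21 mm wide, its floor 12 mm above the desk, between 17 mm thick fins that rise 34 mm above that floor.
- pot_a: white pencil pot (may be absent): square, open-topped, 56 x 56 mm, 86 mm tall, walls 4 mm, bottom 14 mm thick and weighted (black rubber inside); about 280 g, centre of mass 22 mm from the bottom. Origin at its middle, 43 mm from either end; x axis from the bottom to the open mouth, y and z square to its sides. Starts lying on a side, mouth roughly to the left or right.
- pot_b: terracotta red-brown pencil pot (may be absent): square, open-topped, 56 x 56 mm, 86 mm tall, walls 4 mm, bottom 14 mm thick and weighted (black rubber inside); about 280 g, centre of mass 22 mm from the bottom. Origin at its middle, 43 mm from either end; x axis from the bottom to the open mouth, y and z square to its sides. Starts lying on a side, mouth roughly to the left or right.
- pot_c: blue pencil pot (may be absent): square, open-topped, 56 x 56 mm, 86 mm tall, walls 4 mm, bottom 14 mm thick and weighted (black rubber inside); about 280 g, centre of mass 22 mm from the bottom. Origin at its middle, 43 mm from either end; x axis from the bottom to the open mouth, y and z square to its sides. Starts lying on a side, mouth roughly to the left or right.
- panel_a: Small wooden picture panel (may be absent), 96 mm tall, 56 mm wide, 14 mm thick, about 90 g; picture: orange sky over blue sea with a yellow sun. Origin at its centre; its x axis runs from the picture's bottom edge to its top edge (the sky with the sun is the top), y across its width, z straight out of the picture. Starts flat on the desk, picture up, top roughly to the left or right.
- panel_b: Small wooden picture panel (may be absent), 96 mm tall, 56 mm wide, 14 mm thick, about 90 g; picture: blue sky over a green hill with a white sun. Origin at its centre; its x axis runs from the picture's bottom edge to its top edge (the sky with the sun is the top), y across its width, z straight out of the picture. Starts flat on the desk, picture up, top roughly to the left or right.
- panel_c: Small wooden picture panel (may be absent), 96 mm tall, 56 mm wide, 14 mm thick, about 90 g; picture: yellow sky over brown land with a red sun. Origin at its centre; its x axis runs from the picture's bottom edge to its top edge (the sky with the sun is the top), y across its width, z straight out of the picture. Starts flat on the desk, picture up, top roughly to the left or right.
- gourd: Orange gourd ornament, 64 mm wide, 43 mm tall with its stalk; bystander at the far side of the desk. Origin at the centre of its underside, z up.
- dish: White trinket dish with a blue top, 90 mm wide, 22 mm tall; bystander at the far side of the desk. Origin at the centre of its underside, z up.
- stapler: Red and black stapler, 120 x 34 mm, 38 mm tall; bystander at the far side of the desk. Origin at the centre of its underside, z up.
Mind the look-alikes: they are no part of the job. What is shaped like the panel_c but purple or turquoise is not meant.

How it is judged:
By the outcome, as a careful person would: the job done as asked, in the order asked, and still so for the second after the job is handed in, with the robot touching nothing.
Of pot_a, pot_b, pot_c, panel_a, panel_b, panel_c only 5 to 6 are there at a start; the rules pass over those that are not, and their reading is None.
At some moment in a run one of pot_a, pot_b, pot_c may be knocked a few centimetres aside while the robot is not near it.
It also fails if it takes over 210 s, if anything falls off the work surface, if the arm or the gripper's body presses on something with over 40 N, if the wrist force passes 120 N, or if a joint passes its speed limit or range.

## Working session

There is one attempt and no reset: what is moved stays moved. The work goes in short steps, Python scripts to look and compute and a tool call to move; the robot and the scene stay as the last step left them, time stands still between calls to the robot, and variables do not carry over. Pictures are saved under pics/ and viewed, at most 14 in all, crops included, and the job is handed in when it is done.

Besides the shell and the picture viewer there is one more tool, called after ">>>" as a command line: name --argument value ..., lists and objects as JSON in quotes. servo_tool: Moves the arm, as the interface text tells. Its arguments: {"type":"object","properties":{"moves":{"type":"array"},"newtons":{"type":"number"}},"required":["moves"]}

```bash
ls; mkdir -p pics; cat > look.py <<'E'
from workcell import *
import cv2,numpy as np
def snap(n,f):
    im=read_camera(n); cv2.imwrite('pics/'+f,im[:,:,::-1]); return im
E
python3 - <<'E'
from look import *
s=state(); print(s)
for n in('scene','top','wrist'): print(n,get_calibration(n))
snap('scene','s0.png');snap('top','t0.png');snap('wrist','w0.png')
E
```

```text
pics
{'t': 0.0, 'joint_pos': array([-1.36611654,  0.47776935,  0.02236219,  1.5564071 , -0.01150356,
        1.10929655, -0.08310574]), 'qvel': array([ 7.84876912e-04, -2.79647093e-04, -2.05493145e-04,  4.16386558e-05,
        5.70679782e-04,  8.36163143e-05,  8.71976610e-06]), 'joint_efforts': array([-5.57200492e-04, -5.82856965e+01,  1.53450642e+00, -2.72595102e+01,
       -5.43355057e-02,  1.72533741e-02,  1.53098626e-04]), 'position': array([0.2075562 , 0.64172693, 0.24372147]), 'eef_rot': array([-4.89299478e-01, -3.10311401e+00,  2.74319240e-03]), 'ft_force': array([ 0.48613331,  0.14560575, -0.22958244]), 'moment': array([ 0.0004169 ,  0.04470715, -0.04523282]), 'finger_force': 0.0, 'width': 1.0050659701859994}
scene {'fx': 401.9453011367833, 'fy': 401.9453011367833, 'cx': 279.17492594185103, 'cy': 213.56176220589694, 'origin': array([1.20481112, 0.11035895, 0.94205159]), 'rotation': array([-1.7006168 , -2.07887003,  0.63487735])}
top {'fx': 402.00775858150473, 'fy': 402.00775858150473, 'cx': 281.84447949530903, 'cy': 210.1431788345561, 'origin': array([ 0.42153324, -0.01893413,  1.15348274]), 'rotation': array([-2.12202577,  2.09548477, -0.16466581])}
wrist {'fx': 315.8089165871548, 'fy': 315.8089165871548, 'cx': 282.842712830256, 'cy': 218.4692633295873, 'T_tool_cam': array([[-2.16447232e-04, -9.51678139e-01, -3.07097171e-01,
         8.41981642e-02],
       [ 9.99998850e-01,  2.54913480e-04, -1.49477954e-03,
         6.74974542e-04],
       [ 1.50083222e-03, -3.07097142e-01,  9.51676990e-01,
        -1.39362893e-01],
       [ 0.00000000e+00,  0.00000000e+00,  0.00000000e+00,
         1.00000000e+00]])}
```

View pics/s0.png

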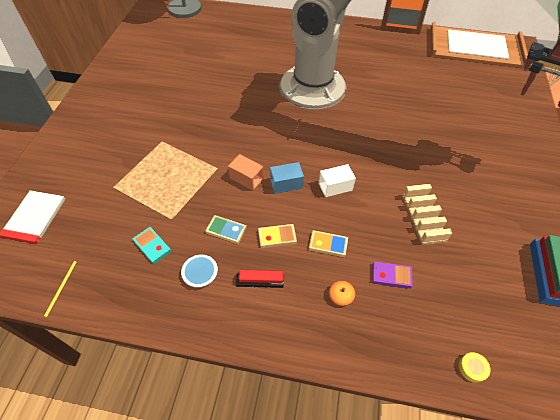

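View pics/t0.png

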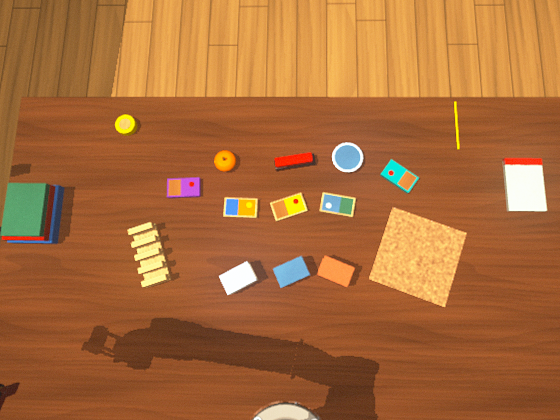

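The scene and top views show all six items. In the top view:
- Pots: white (238,278), blue (292,271), red (336,270).
- Panels: a (240,208), c (289,207), b (338,205).
- Rack at (150,254) and mat at (418,257).
- Look-alikes: purple (184,187) and turquoise (400,176).

```bash
cat >> look.py <<'E'
from scipy.spatial.transform import Rotation as R
def cam(n,s=None):
    c=get_calibration(n)
    if n=='wrist':
        s=s or state(); Rt=R.from_rotvec(s['eef_rot']).as_matrix(); T=c['T_tool_cam']
        o=s['position']+Rt@T[:3,3]; Rm=Rt@T[:3,:3]
    else: o=np.array(c['origin']); Rm=R.from_rotvec(c['rotation']).as_matrix()
    return o,Rm,c
def ray(C,p):
    o,Rm,c=C; d=Rm@np.array([(p[0]-c['cx'])/c['fx'],(p[1]-c['cy'])/c['fy'],1]); return o,d/np.linalg.norm(d)
def onz(C,p,z):
    o,d=ray(C,p); return o+d*(z-o[2])/d[2]
def tri(C1,p1,C2,p2):
    o1,d1=ray(C1,p1);o2,d2=ray(C2,p2)
    t=np.linalg.lstsq(np.c_[d1,-d2],o2-o1,rcond=None)[0]
    a,b=o1+t[0]*d1,o2+t[1]*d2; return (a+b)/2,np.linalg.norm(a-b)*1000
def proj(C,P):
    o,Rm,c=C; q=Rm.T@(np.array(P)-o); return np.array([c['fx']*q[0]/q[2]+c['cx'],c['fy']*q[1]/q[2]+c['cy']])
def go(P,yawdeg=None,s=None):
    "travel (tool axes, mm) to world P; yaw so that tool y lies along world angle yawdeg (mod 180)"
    s=s or state(); Rt=R.from_rotvec(s['eef_rot']).as_matrix()
    d=Rt.T@(np.array(P)-s['position'])*1000
    a=np.degrees(np.arctan2(Rt[1,1],Rt[0,1])); out=[np.round(d,1)]
    if yawdeg is not None: out.append(round(float((a-yawdeg+90)%180-90),1))
    print('at',np.round(s['position'],4),'yang',round(float(a),1),'-> travel',out); return out
E
python3 - <<'E'
from look import *
import workcell; print([k for k in dir(workcell) if k[0]!='_'])
C=cam('top');S=cam('scene')
for n,p,q,z in[('white',(238,278),(337,181),.056),('blue',(292,271),(287,178),.056),('red',(336,270),(246,172),.056),('pa',(240,208),(329,243),.014),('pc',(289,207),(277,236),.014),('pb',(338,205),(226,229),.014),('mat',(418,257),(167,179),.004),('rack',(150,254),(428,214),.046)]:
    print(n,onz(C,p,z).round(3),tri(C,p,S,q))
go([.45,.0,.38],90)
E
```

```text
['Unreachable', 'finger_overhang', 'get_calibration', 'read_camera', 'sign_off', 'state']
white [0.442 0.133 0.056] (array([0.44221086, 0.13755358, 0.02444196]), np.float64(0.0030395192724936015))
blue [ 0.462 -0.012  0.056] (array([ 0.46314669, -0.0100134 ,  0.02706259]), np.float64(4.684036571287311))
red [ 0.467 -0.131  0.056] (array([ 0.46753019, -0.13183361,  0.03023738]), np.float64(3.4330545978620397))
pa [0.643 0.14  0.014] (array([0.64408488, 0.14169099, 0.00582674]), np.float64(0.3811485026500234))
pc [ 0.647 -0.002  0.014] (array([ 6.48886334e-01, -6.31848139e-04,  2.81722540e-03]), np.float64(1.667759157545047))
pb [ 0.654 -0.143  0.014] (array([ 0.65577128, -0.14265181,  0.00416629]), np.float64(2.2764573360345466))
mat [ 0.509 -0.367  0.004] (array([ 0.5094089 , -0.37051796, -0.01107125]), np.float64(1.9359707938914474))
rack [0.504 0.382 0.046] (array([0.50570281, 0.39584256, 0.01967477]), np.float64(7.949053749513636))
at [0.2076 0.6419 0.2439] yang 72.1 -> travel [array([-428.2, -536.3, -135.3]), -17.9]
```

View pics/w0.png

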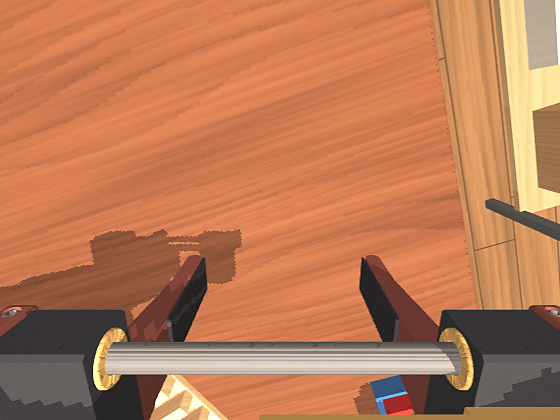

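The wrist view shows bare desk, with the rack and the books at the bottom edge. Image bottom is world +x and image right is +y. I'll move over the scene for two wrist views.

>>> servo_tool --moves '[{"jaw":87,"travel":[-35,-30,-6],"yaw":0},{"jaw":87,"travel":[-70,-60,-12],"yaw":0},{"jaw":87,"travel":[-105,-90,-18],"yaw":0},{"jaw":87,"travel":[-140,-120,-24],"yaw":0},{"jaw":87,"travel":[-175,-150,-28],"yaw":0}]'

```text
t: 0.65
position: [0.3289, 0.4439, 0.2729]
eef_rot: [0.489, 3.103, 0.0]
ft_force: [1.8, 0.5, -0.7]
width: 0.992
finger_force: 0.0
```

>>> servo_tool --moves '[{"jaw":87,"travel":[-35,-30,-6],"yaw":0},{"jaw":87,"travel":[-70,-60,-12],"yaw":0},{"jaw":87,"travel":[-105,-90,-18],"yaw":0},{"jaw":87,"travel":[-140,-120,-24],"yaw":0},{"jaw":87,"travel":[-175,-150,-28],"yaw":0}]'

```text
t: 1.15
position: [0.4491, 0.2473, 0.3011]
eef_rot: [0.489, 3.103, 0.001]
ft_force: [0.9, -0.2, -0.2]
width: 0.991
finger_force: 0.0
```

>>> servo_tool --moves '[{"jaw":87,"travel":[-117,-98,0],"yaw":-17.9},{"jaw":87,"travel":[-117,-98,0],"yaw":-17.9},{"jaw":87,"travel":[-117,-98,0],"yaw":-17.9},{"jaw":87,"travel":[-117,-98,0],"yaw":-17.9},{"jaw":87,"travel":[-117,-98,0],"yaw":-17.9}]'

```text
t: 1.65
position: [0.5306, 0.1165, 0.3005]
eef_rot: [0.01, 3.141, -0.002]
ft_force: [0.4, 1.1, -0.2]
width: 0.989
finger_force: 0.0
```

```bash
python3 - <<'E'
from look import *
import json
s=state(); print(s['qvel'].round(3),s['joint_pos'].round(2)); snap('wrist','w1.png')
go([.53,.12,.30],90,s)
np.save('s1.npy',np.r_[s['position'],s['eef_rot']])
E
```

```text
[-0.046 -0.007 -0.064  0.013 -0.015  0.003 -0.044] [-0.59  0.21  0.31  1.82 -0.07  1.12  1.3 ]
at [0.5306 0.1165 0.3005] yang 89.6 -> travel [array([0.6, 3.5, 0.5]), -0.4]
```

View pics/w1.png

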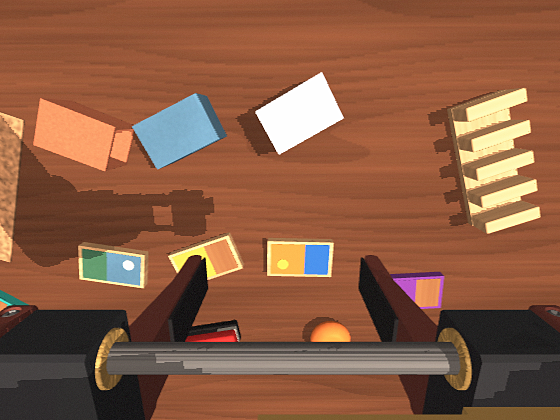

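Wrist view:
- Pots: red at about (75,135), blue (180,130), white (300,112).
- Panels: b at (112,264), c (206,257), a (300,258).
- Rack at (498,160), with its slots running along y.

Which way the pot mouths face isn't clear yet, so I'll take a second view from further to the right.

>>> servo_tool --moves '[{"jaw":87,"travel":[0,-48,0],"yaw":0},{"jaw":87,"travel":[0,-96,0],"yaw":0},{"jaw":87,"travel":[0,-144,0],"yaw":0},{"jaw":87,"travel":[0,-192,0],"yaw":0},{"jaw":87,"travel":[0,-240,0],"yaw":0}]'

```text
t: 2.2
position: [0.5293, -0.1193, 0.3006]
eef_rot: [-0.005, 3.142, 0.002]
ft_force: [1.5, 0.9, 0.2]
width: 0.992
finger_force: 0.0
```

>>> servo_tool --moves '[{"jaw":87,"travel":[0,0,0],"yaw":0}]'

```text
t: 2.3
position: [0.5284, -0.1254, 0.301]
eef_rot: [0.013, 3.141, -0.003]
ft_force: [0.4, 0.2, -0.0]
width: 0.989
finger_force: 0.0
```

```bash
python3 - <<'E'
from look import *
s=state(); im=snap('wrist','w2.png')
go([.53,-.12,.30],90,s)
np.save('s2.npy',np.r_[s['position'],s['eef_rot']])
E
```

```text
at [ 0.5284 -0.1254  0.301 ] yang 89.5 -> travel [array([-1.6,  5.4,  1. ]), -0.5]
```

View pics/w2.png

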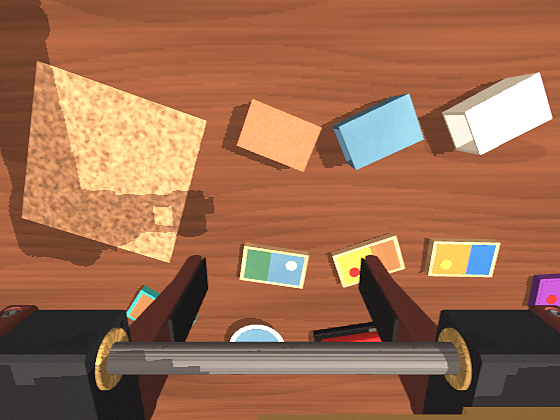

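The second view shows red at (280,135), blue (380,130), white (500,112) and the whole mat at (115,160). I'll enlarge the pot ends and extract face corners in both views.

```bash
cat > seg.py <<'E'
from look import *
def face(im,seed,tol=14):
    "corners of the uniformly coloured face around seed (px)"
    b=cv2.bilateralFilter(im,9,40,7); m=np.zeros((im.shape[0]+2,im.shape[1]+2),np.uint8)
    cv2.floodFill(b.copy(),m,seed,0,(tol,)*3,(tol,)*3,4|cv2.FLOODFILL_FIXED_RANGE|cv2.FLOODFILL_MASK_ONLY|(255<<8))
    m=cv2.morphologyEx(m[1:-1,1:-1],cv2.MORPH_CLOSE,np.ones((5,5)))
    m=cv2.morphologyEx(m,cv2.MORPH_OPEN,np.ones((5,5)))
    c=max(cv2.findContours(m,0,2)[0],key=cv2.contourArea); return cv2.minAreaRect(c)
def oldcam(i):
    a=np.load(f's{i}.npy'); return cam('wrist',{'position':a[:3],'eef_rot':a[3:]})
E
python3 - <<'E'
from seg import *
I=[cv2.imread(f'pics/w{i}.png')[:,:,::-1].copy() for i in(1,2)]; C=[oldcam(1),oldcam(2)]
for n,p,q in[('white',(300,112),(505,112)),('blue',(178,132),(378,130)),('red',(72,130),(278,135))]:
    r=[face(I[0],p,30),face(I[1],q,30)]
    print(n,[(np.round(x[0],1),np.round(x[1],1),round(x[2],1)) for x in r])
    P,e=tri(C[0],r[0][0],C[1],r[1][0]); print('  tri',P.round(4),round(e,1))
    for k in(0,1):
        B=np.array([onz(C[k],c,.056) for c in cv2.boxPoints(r[k])])[:,:2]; w,(l1,l2),a=cv2.minAreaRect((B*1000).astype(np.float32)); print('  rect',np.round(w),round(l1),round(l2),round(a,1))
c1=I[0][80:180,20:240];c2=I[1][60:170,430:560];c3=I[1][85:180,320:430]; c4=I[0][60:165,240:355]
rs=lambda c:cv2.resize(c,(400,300) if c.shape[1]<200 else (660,300),interpolation=2)
o=np.vstack([np.hstack([cv2.resize(c1,(450,300)),cv2.resize(c2,(350,300))]),np.hstack([cv2.resize(c3,(400,300)),cv2.resize(c4,(400,300))])])
cv2.imwrite('pics/crop.png',o[:,:,::-1])
E
```

```text
white [(array([299.9, 113.1]), array([50.7, 77.7]), 60.6), (array([508.9, 113.3]), array([47.4, 89.3]), 63.0)]
  tri [0.4428 0.1364 0.0539] 0.0
  rect [443. 136.] 58 90 28.6
  rect [443. 135.] 58 101 28.7
blue [(array([175.2, 131.8]), array([51.1, 71.6]), 62.7), (array([382. , 131.5]), array([47.5, 79.4]), 65.6)]
  tri [ 0.4622 -0.0095  0.0571] 0.7
  rect [464. -11.] 57 89 24.7
  rect [462.  -9.] 57 93 24.8
red [(array([ 72.1, 134.5]), array([84.7, 46.1]), 20.3), (array([277.6, 135.2]), array([74.8, 49.2]), 21.8)]
  tri [ 0.465  -0.1317  0.056 ] 0.1
  rect [ 465. -132.] 102 57 68.1
  rect [ 465. -132.] 90 57 67.9
```

View pics/crop.png

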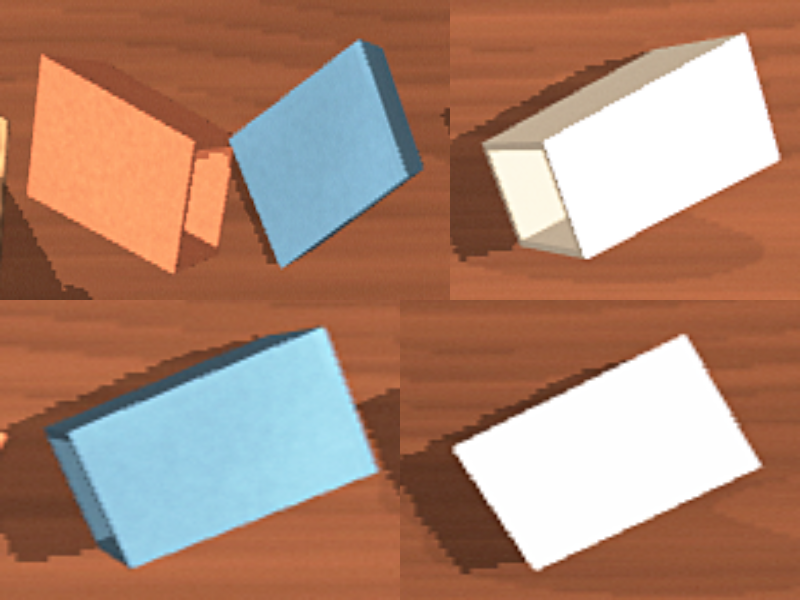

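The crops show the open mouths: white's faces left (-y), blue's left (-y) and red's right (+y). All pot tops stand at about 56 mm, as they should. Now the mat, rack and panels from the same two views, and the first pick.

```bash
cat >> look.py <<'E'
def plan(P,yawdeg,s=None):
    "like go, but picks the half-turn that keeps joint 7 near its middle"
    s=s or state(); Rt=R.from_rotvec(s['eef_rot']).as_matrix(); P=np.array(P)
    a=np.degrees(np.arctan2(Rt[1,1],Rt[0,1])); phi=np.degrees(np.arctan2(P[1],P[0]))
    t=phi+((yawdeg-phi+90)%180-90); d=Rt.T@(P-s['position'])*1000
    if a-phi>190: a-=360
    if a-phi<-190: a+=360
    print('at',s['position'].round(4),'a',round(a,1),'-> travel',d.round(1),'yaw',round(a-t,1),'new a',round(t,1),'width',round(s['width']*88,1),'t',round(s['t'],1))
E
cat >> seg.py <<'E'
def panel(im,seed,thr=105):
    m=(im[:,:,1:].max(2)>thr).astype(np.uint8)*255
    m=cv2.morphologyEx(m,cv2.MORPH_OPEN,np.ones((3,3)))
    k,l=cv2.connectedComponents(m); i=l[seed[1],seed[0]]
    return max(cv2.findContours((l==i).astype(np.uint8),0,2)[0],key=cv2.contourArea)
def wrect(C,c,z):
    B=np.array([onz(C,p,z)[:2]*1000 for p in c.reshape(-1,2)],np.float32); return cv2.minAreaRect(B)
E
python3 - <<'E'
from seg import *
print('overhang',finger_overhang if not callable(finger_overhang) else finger_overhang())
I=[cv2.imread(f'pics/w{i}.png')[:,:,::-1].copy() for i in(1,2)]; C=[oldcam(1),oldcam(2)]
for n,p,q in[('pa',(300,250),(450,250)),('pc',(225,252),(372,248)),('pb',(112,262),(275,265))]:
    c=[panel(I[0],p),panel(I[1],q)]
    for k in(0,1):
        r=wrect(C[k],c[k],.014); print(n,'w',np.round(r[0],1),np.round(r[1],1),round(r[2],1))
    g=[cv2.minAreaRect(x)[0] for x in c]; P,e=tri(C[0],g[0],C[1],g[1]); print('  tri',P.round(4),round(e,1))
M=np.array([onz(C[1],p,.004)[:2] for p in[(38,62),(206,122),(170,263),(22,217)]]); print('mat',M.round(3).tolist(),M.mean(0))
d=M-np.roll(M,1,0); print(np.hypot(*d.T).round(3),np.degrees(np.arctan2(d[:,1],d[:,0])).round(1))
plan([.4754,-.106,.13],-22)
E
```

```text
overhang 0.022
pa w [644.6 140.3] [96.9 61.6] 88.7
pa w [644.2 136.4] [103.5  62.3] 88.4
  tri [0.6446 0.1407 0.012 ] 0.0
pc w [649.8   2.2] [ 58.9 101.5] 20.7
pc w [647.2  -1.3] [64.1 98. ] 19.4
  tri [0.6497 0.0008 0.0112] 2.7
pb w [ 655.6 -138.4] [102.7  63.5] 80.6
pb w [ 655.5 -140.7] [98.4 62.9] 80.5
  tri [ 0.6564 -0.1402  0.0115] 0.4
mat [[0.377, -0.432], [0.45, -0.227], [0.655, -0.299], [0.58, -0.506]] [ 0.51547772 -0.36622696]
[0.216 0.218 0.217 0.22 ] [ 160.1   70.2  -19.3 -109.9]
at [ 0.5289 -0.1216  0.3007] a 89.8 -> travel [ 53.6  15.4 170.7] yaw 111.8 new a -22.0 width 87.2 t 2.4
```

>>> servo_tool --moves '[{"jaw":87,"travel":[20,6,40],"yaw":8.5},{"jaw":87,"travel":[40,12,80],"yaw":17},{"jaw":87,"travel":[54,15,120],"yaw":25.5},{"jaw":87,"travel":[54,15,150],"yaw":34},{"jaw":87,"travel":[54,15,160],"yaw":42.5}]' --newtons 12

```text
t: 2.85
position: [0.4734, -0.1013, 0.1378]
eef_rot: [-1.14, -2.922, 0.0]
ft_force: [-0.0, 0.8, 0.5]
width: 0.99
finger_force: 0.0
```

>>> servo_tool --moves '[{"jaw":87,"travel":[0,0,0],"yaw":8.5},{"jaw":87,"travel":[0,0,0],"yaw":17},{"jaw":87,"travel":[0,0,0],"yaw":25.5},{"jaw":87,"travel":[0,0,0],"yaw":34},{"jaw":87,"travel":[0,0,0],"yaw":42.5}]'

```text
t: 3.35
position: [0.4757, -0.1017, 0.1403]
eef_rot: [-2.124, -2.313, -0.001]
ft_force: [-0.8, 0.5, 0.1]
width: 0.991
finger_force: 0.0
```

>>> servo_tool --moves '[{"jaw":87,"travel":[0,0,0],"yaw":8.5},{"jaw":87,"travel":[0,0,0],"yaw":17},{"jaw":87,"travel":[0,0,0],"yaw":25.5},{"jaw":87,"travel":[0,0,0],"yaw":26.8},{"jaw":87,"travel":[0,0,0],"yaw":26.8}]'

```text
t: 3.85
position: [0.4756, -0.1029, 0.1403]
eef_rot: [-2.596, -1.768, 0.0]
ft_force: [-0.2, 0.0, 0.0]
width: 0.991
finger_force: 0.0
```

```bash
python3 - <<'E'
from look import *
snap('wrist','w3.png');plan([.4754,-.106,.031],-22)
E
```

```text
at [ 0.4756 -0.1035  0.1404] a -21.5 -> travel [ -2.5   0.8 109.4] yaw 0.5 new a -22.0 width 87.3 t 3.9
```

View pics/w3.png

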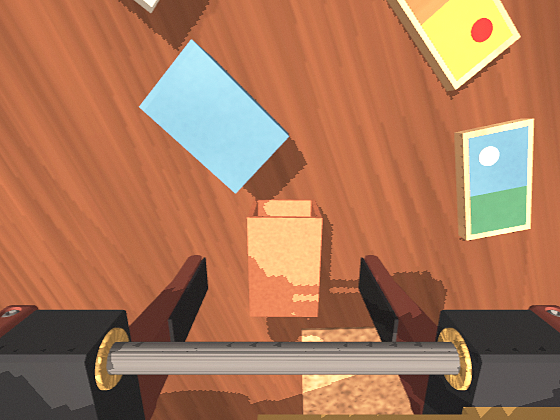

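The red pot is centred between the fingers at (285,265), mouth end at row ~215. Next: descend, close, then swing it up about its bottom edge.

>>> servo_tool --moves '[{"jaw":87,"travel":[-2.5,1,40],"yaw":0.5},{"jaw":87,"travel":[-2.5,1,75],"yaw":0.5},{"jaw":87,"travel":[-2.5,1,100],"yaw":0.5},{"jaw":87,"travel":[-2.5,1,109],"yaw":0.5},{"jaw":40,"travel":[-2.5,1,109],"yaw":0.5}]' --newtons 12

```text
t: 4.4
position: [0.4749, -0.1075, 0.031]
eef_rot: [-2.607, -1.75, 0.002]
ft_force: [0.0, 0.7, -0.1]
width: 0.934
finger_force: 0.0
```

>>> servo_tool --moves '[{"jaw":40,"travel":[0,0,0],"yaw":0},{"jaw":40,"travel":[0,0,0],"yaw":0},{"jaw":40,"travel":[0,0,0],"yaw":0},{"jaw":40,"travel":[0,0,0],"yaw":0}]'

```text
t: 4.8
position: [0.476, -0.1076, 0.0325]
eef_rot: [2.609, 1.75, 0.002]
ft_force: [-1.3, 2.4, 6.8]
width: 0.638
finger_force: 12.0
```

>>> servo_tool --moves '[{"jaw":40,"travel":[-5,0,-11],"yaw":0},{"jaw":40,"travel":[-12,0,-20.5],"yaw":0},{"jaw":40,"travel":[-20.5,0,-29],"yaw":0},{"jaw":40,"travel":[-30,0,-36.5],"yaw":0},{"jaw":40,"travel":[-40.5,0,-42],"yaw":0}]'

```text
t: 5.3
position: [0.4598, -0.1462, 0.0745]
eef_rot: [2.609, 1.749, 0.001]
ft_force: [-0.4, 0.8, -1.7]
width: 0.641
finger_force: 12.0
```

>>> servo_tool --moves '[{"jaw":40,"travel":[-11.5,0,-4],"yaw":0},{"jaw":40,"travel":[-23,0,-6],"yaw":0},{"jaw":40,"travel":[-35,0,-6],"yaw":0},{"jaw":40,"travel":[-47,0,-4.5],"yaw":0},{"jaw":40,"travel":[-58.5,0,-1],"yaw":0}]'

```text
t: 5.8
position: [0.4374, -0.2005, 0.0744]
eef_rot: [-2.61, -1.749, 0.0]
ft_force: [-0.7, 0.1, -2.5]
width: 0.637
finger_force: 12.0
```

```bash
python3 - <<'E'
from look import *
snap('wrist','w4.png');P=np.array([.5155,-.366])-72*np.array([.342,.94])/1000;print(P);plan([*P,.18],-20)
E
```

```text
[ 0.490876 -0.43368 ]
at [ 0.4361 -0.2022  0.0741] a -22.5 -> travel [-193.1  139.  -105.6] yaw -2.5 new a -20.0 width 56.2 t 5.8
```

View pics/w4.png

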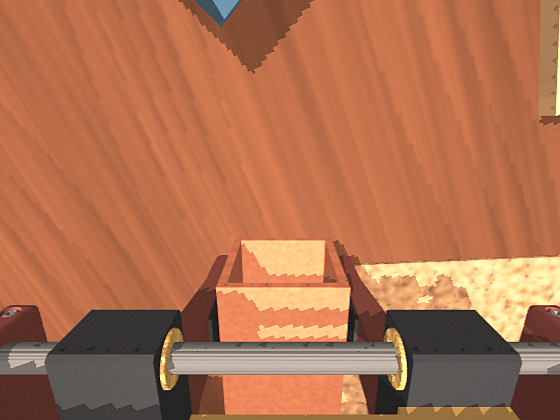

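The red pot is still lying in the grip, its mouth visible above its old top face, because 12 N is too tight for it to swing. I'll raise it a little and loosen the grip so it pivots under its weight.

>>> servo_tool --moves '[{"jaw":40,"travel":[0,0,-8],"yaw":0},{"jaw":40,"travel":[0,0,-8],"yaw":0},{"jaw":40,"travel":[0,0,-8],"yaw":0},{"jaw":40,"travel":[0,0,-8],"yaw":0},{"jaw":40,"travel":[0,0,-8],"yaw":0}]' --newtons 5

```text
t: 6.35
position: [0.438, -0.1989, 0.0826]
eef_rot: [-2.608, -1.751, -0.0]
ft_force: [-0.4, 0.1, -2.2]
width: 0.639
finger_force: 5.0
```

```bash
python3 - <<'E'
from look import *
snap('wrist','w5.png');print(state()['moment'],state()['ft_force'])
E
```

```text
[-0.06557992  0.12087896  0.00485403] [-0.58820739 -0.08377023 -1.98421833]
```

View pics/w5.png

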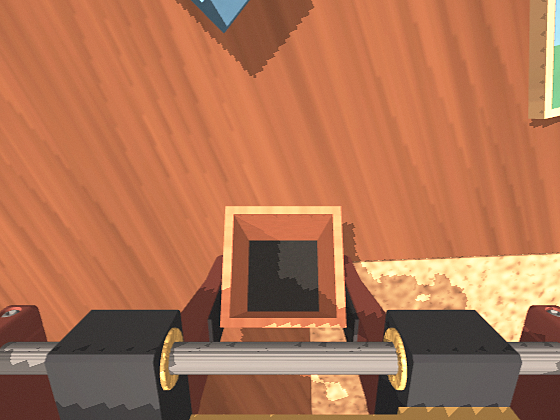

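The pot hangs upright now, its mouth square at (284,265) with the black bottom visible. I'll grip firmer and carry it to the mat.

>>> servo_tool --moves '[{"jaw":40,"travel":[0,0,-10],"yaw":0},{"jaw":40,"travel":[-20,14,-28],"yaw":0},{"jaw":40,"travel":[-45,32,-28],"yaw":0},{"jaw":40,"travel":[-75,53,-28],"yaw":0},{"jaw":40,"travel":[-105,75,-28],"yaw":0}]' --newtons 11

```text
t: 6.9
position: [0.4678, -0.3259, 0.1115]
eef_rot: [2.608, 1.751, 0.001]
ft_force: [0.9, 0.3, -3.0]
width: 0.635
finger_force: 11.0
```

>>> servo_tool --moves '[{"jaw":40,"travel":[-30,20,0],"yaw":-1},{"jaw":40,"travel":[-60,40,0],"yaw":-2.5},{"jaw":40,"travel":[-80,55,0],"yaw":-2.5},{"jaw":40,"travel":[-91,63,0],"yaw":-2.5},{"jaw":40,"travel":[-91,63,0],"yaw":-2.5}]'

```text
t: 7.4
position: [0.4908, -0.4347, 0.111]
eef_rot: [2.571, 1.803, -0.002]
ft_force: [-0.7, 0.3, -2.5]
width: 0.636
finger_force: 11.0
```

```bash
python3 - <<'E'
from look import *
plan([.491,-.434,.078],-20)
E
```

```text
at [ 0.4908 -0.4347  0.111 ] a -19.9 -> travel [ 0.8 -0.  33. ] yaw 0.1 new a -20.0 width 55.9 t 7.4
```

>>> servo_tool --moves '[{"jaw":40,"travel":[0,0,15],"yaw":0},{"jaw":40,"travel":[0,0,26],"yaw":0},{"jaw":40,"travel":[0,0,30],"yaw":0},{"jaw":40,"travel":[0,0,33],"yaw":0},{"jaw":40,"travel":[0,0,33],"yaw":0}]' --newtons 5

```text
t: 7.9
position: [0.4906, -0.4325, 0.0774]
eef_rot: [-2.57, -1.806, 0.001]
ft_force: [-1.3, 0.4, 2.0]
width: 0.637
finger_force: 5.0
```

>>> servo_tool --moves '[{"jaw":40,"travel":[0,0,2],"yaw":0},{"jaw":40,"travel":[0,0,2],"yaw":0}]'

```text
t: 8.1
position: [0.4905, -0.4329, 0.0758]
eef_rot: [-2.57, -1.806, 0.001]
ft_force: [-2.7, 0.2, 4.8]
width: 0.638
finger_force: 5.0
```

>>> servo_tool --moves '[{"jaw":87,"travel":[0,0,0],"yaw":0},{"jaw":87,"travel":[0,0,0],"yaw":0},{"jaw":87,"travel":[0,0,0],"yaw":0},{"jaw":87,"travel":[0,0,-30],"yaw":0},{"jaw":87,"travel":[0,0,-75],"yaw":0}]'

```text
t: 8.6
position: [0.49, -0.4313, 0.1488]
eef_rot: [-2.566, -1.803, 0.003]
ft_force: [0.7, -0.1, -0.5]
width: 0.985
finger_force: 0.0
```

```bash
cat > chk.py <<'E'
from seg import *
def pots():
    C=cam('top'); im=snap('top','tt.png').astype(int); hsv=cv2.cvtColor(im.astype(np.uint8),cv2.COLOR_RGB2HSV)
    Ms={'white':(im.min(2)>170),'blue':(im[:,:,2]>im[:,:,0]+50)&(im[:,:,1]>90)&(im[:,:,2]<245),'red':cv2.inRange(hsv,(3,150,180),(12,220,255))>0}
    for n,m in Ms.items():
        c=cv2.findContours(m.astype(np.uint8),0,2)[0]
        for k in c:
            if cv2.contourArea(k)<150: continue
            r=wrect(C,k,.056); 
            if r[0][0]<620 and -560<r[0][1]<250: print(n,np.round(r[0]),np.round(r[1]),round(r[2]))
E
python3 - <<'E'
from chk import *
pots(); plan([.4748,-.0354,.13],24.8)
E
```

```text
white [102.  45.] [29. 74.] 14
white [ 156. -117.] [161.  66.] 41
white [238. -38.] [ 46. 106.] 49
white [443. 135.] [58. 89.] 29
blue [461.  -9.] [55. 85.] 25
at [ 0.4928 -0.4355  0.158 ] a -19.9 -> travel [ 370.3 -153.    26.1] yaw -44.7 new a 24.8 width 87.1 t 8.7
```

>>> servo_tool --moves '[{"jaw":87,"travel":[40,-16,-20],"yaw":0},{"jaw":87,"travel":[85,-35,-20],"yaw":0},{"jaw":87,"travel":[130,-53,-20],"yaw":0},{"jaw":87,"travel":[175,-72,-20],"yaw":0},{"jaw":87,"travel":[220,-91,-20],"yaw":0}]'

```text
t: 9.15
position: [0.4799, -0.1933, 0.1706]
eef_rot: [2.57, 1.806, 0.001]
ft_force: [0.5, -0.2, 0.8]
width: 0.991
finger_force: 0.0
```

>>> servo_tool --moves '[{"jaw":87,"travel":[40,-16,0],"yaw":-8.5},{"jaw":87,"travel":[85,-35,10],"yaw":-17},{"jaw":87,"travel":[125,-52,20],"yaw":-25.5},{"jaw":87,"travel":[150,-62,25],"yaw":-34},{"jaw":87,"travel":[150,-62,25],"yaw":-42.5}]'

```text
t: 9.65
position: [0.4721, -0.0284, 0.1448]
eef_rot: [-1.723, -2.625, -0.001]
ft_force: [-0.6, -0.0, 0.4]
width: 0.99
finger_force: 0.0
```

>>> servo_tool --moves '[{"jaw":87,"travel":[0,0,0],"yaw":-2.2},{"jaw":87,"travel":[0,0,0],"yaw":-2.2}]'

```text
t: 9.85
position: [0.4727, -0.0328, 0.1457]
eef_rot: [1.69, 2.648, 0.001]
ft_force: [-0.0, -0.9, 0.3]
width: 0.993
finger_force: 0.0
```

```bash
python3 - <<'E'
from chk import *
pots();plan([.4743,-.0345,.031],24.8)
E
```

```text
white [443. 135.] [58. 89.] 29
red [ 483. -471.] [60. 60.] 71
at [ 0.4727 -0.0331  0.1457] a 24.8 -> travel [ -1.9   0.8 114.7] yaw 0.0 new a 24.8 width 87.0 t 9.9
```

```bash
python3 - <<'E'
from chk import *
im=cv2.imread('pics/tt.png')[190:320,350:490]; cv2.imwrite('pics/c2.png',cv2.resize(im,(560,520)))
E
```

```text
(no output)
```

View pics/c2.png

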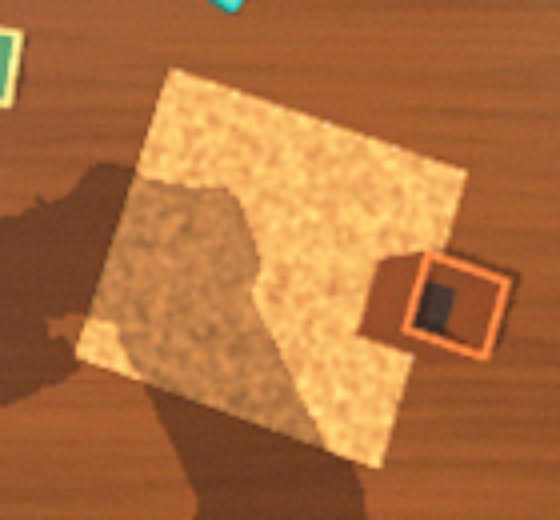

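The red pot is upright but has been knocked about 3 cm to the mat's far edge: in the crop its base edge is at (370,300) and its rim at (460,305). I'll mend that after the others. Now I'll grip blue at 5 N and lift straight up so it swings.

>>> servo_tool --moves '[{"jaw":87,"travel":[-2,1,40],"yaw":0},{"jaw":87,"travel":[-2,1,80],"yaw":0},{"jaw":87,"travel":[-2,1,106],"yaw":0},{"jaw":87,"travel":[-2,1,115],"yaw":0},{"jaw":40,"travel":[-2,1,115],"yaw":0}]' --newtons 5

```text
t: 10.4
position: [0.4738, -0.035, 0.03]
eef_rot: [-1.692, -2.645, 0.002]
ft_force: [0.4, -0.0, 0.3]
width: 0.935
finger_force: 0.0
```

>>> servo_tool --moves '[{"jaw":40,"travel":[0,0,0],"yaw":0},{"jaw":40,"travel":[0,0,0],"yaw":0},{"jaw":40,"travel":[0,0,0],"yaw":0},{"jaw":40,"travel":[0,0,0],"yaw":0}]'

```text
t: 10.8
position: [0.475, -0.0345, 0.0316]
eef_rot: [1.69, 2.647, 0.002]
ft_force: [-0.2, -0.5, 7.4]
width: 0.637
finger_force: 5.0
```

>>> servo_tool --moves '[{"jaw":40,"travel":[5,0,-11],"yaw":0},{"jaw":40,"travel":[12,0,-20.5],"yaw":0},{"jaw":40,"travel":[20.5,0,-29],"yaw":0},{"jaw":40,"travel":[30,0,-37],"yaw":0},{"jaw":40,"travel":[40.5,0,-43],"yaw":0}]'

```text
t: 11.3
position: [0.4568, 0.0028, 0.0745]
eef_rot: [-1.691, -2.648, -0.0]
ft_force: [0.8, 0.1, -4.5]
width: 0.634
finger_force: 5.0
```

>>> servo_tool --moves '[{"jaw":40,"travel":[11.5,0,-6],"yaw":0},{"jaw":40,"travel":[23,0,-10],"yaw":0},{"jaw":40,"travel":[35,0,-13],"yaw":0},{"jaw":40,"travel":[47,0,-15],"yaw":0},{"jaw":40,"travel":[47,0,-17],"yaw":0}]'

```text
t: 11.8
position: [0.4365, 0.0463, 0.091]
eef_rot: [-1.687, -2.649, -0.0]
ft_force: [0.2, -0.0, -2.7]
width: 0.637
finger_force: 5.0
```

```bash
python3 - <<'E'
from chk import *
im=snap('wrist','w6.png').astype(int)
b=(im[:,:,2]>im[:,:,0]+25); k=(im.max(2)<75)
c=max(cv2.findContours(b.astype(np.uint8),0,2)[0],key=cv2.contourArea); print('blue bbox',cv2.boundingRect(c))
k[:, :215]=0;k[:,355:]=0;k[325:]=0; n,l,st,ce=cv2.connectedComponentsWithStats(k.astype(np.uint8)); print('dark',st[1:][st[1:,4]>200])
m=cv2.imread('pics/w5.png').max(2)<75; m[:, :215]=0;m[:,355:]=0;m[325:]=0; n,l,st,ce=cv2.connectedComponentsWithStats(m.astype(np.uint8)); print('red ref',st[1:][st[1:,4]>200])
plan([.5155,-.366,.12],-20)
E
```

```text
blue bbox (220, 194, 127, 148)
dark [[ 305  194   50   30  451]
 [ 340  267   15   58  419]
 [ 215  268   11   57  314]
 [ 231  303  105   22 1672]]
red ref [[ 248  241   71   70 3649]
 [ 345  282   10   43  244]]
at [0.4371 0.0456 0.0913] a 25.0 -> travel [-406.2 -102.7  -29. ] yaw 45.0 new a -20.0 width 56.7 t 11.8
```

```bash
python3 - <<'E'
from chk import *
for f in('w6','w5'):
    im=cv2.imread(f'pics/{f}.png')[:,:,::-1]
    print([(r,im[r,283].tolist()) for r in range(180,340,8)]); print([(c,im[265,c].tolist()) for c in range(205,365,8)])
E
```

```text
[(180, [107, 62, 35]), (188, [111, 61, 43]), (196, [73, 102, 115]), (204, [76, 105, 119]), (212, [70, 98, 114]), (220, [72, 97, 113]), (228, [70, 96, 114]), (236, [73, 98, 113]), (244, [73, 100, 114]), (252, [73, 100, 115]), (260, [70, 98, 113]), (268, [75, 101, 116]), (276, [73, 100, 115]), (284, [74, 97, 114]), (292, [72, 99, 112]), (300, [89, 125, 140]), (308, [44, 59, 70]), (316, [45, 62, 72]), (324, [72, 99, 111]), (332, [71, 95, 108])]
[(205, [121, 71, 47]), (213, [81, 40, 35]), (221, [82, 41, 34]), (229, [75, 103, 121]), (237, [74, 102, 116]), (245, [74, 102, 117]), (253, [69, 98, 114]), (261, [73, 104, 118]), (269, [71, 99, 114]), (277, [73, 100, 113]), (285, [71, 98, 110]), (293, [71, 98, 111]), (301, [72, 99, 116]), (309, [72, 98, 114]), (317, [76, 102, 116]), (325, [74, 101, 116]), (333, [73, 102, 118]), (341, [78, 34, 26]), (349, [79, 38, 30]), (357, [122, 69, 41])]
[(180, [219, 130, 86]), (188, [225, 135, 90]), (196, [223, 130, 86]), (204, [218, 128, 83]), (212, [255, 223, 151]), (220, [219, 122, 82]), (228, [216, 119, 79]), (236, [214, 116, 78]), (244, [72, 69, 62]), (252, [75, 69, 63]), (260, [75, 70, 62]), (268, [77, 72, 68]), (276, [75, 68, 65]), (284, [52, 48, 43]), (292, [51, 45, 44]), (300, [52, 49, 45]), (308, [55, 52, 49]), (316, [126, 74, 51]), (324, [243, 128, 87]), (332, [142, 85, 58])]
[(205, [202, 118, 77]), (213, [132, 68, 54]), (221, [117, 56, 49]), (229, [255, 227, 154]), (237, [146, 82, 55]), (245, [153, 85, 58]), (253, [50, 49, 45]), (261, [55, 51, 48]), (269, [48, 43, 41]), (277, [49, 47, 44]), (285, [76, 71, 66]), (293, [73, 67, 62]), (301, [71, 68, 63]), (309, [75, 71, 64]), (317, [115, 84, 71]), (325, [183, 103, 71]), (333, [167, 88, 61]), (341, [255, 226, 151]), (349, [136, 68, 58]), (357, [232, 163, 110])]
```

The blue face profile shows it only partly swung, with the mouth edge at row 300. I'll loosen the grip a little more and give it a small shake.

>>> servo_tool --moves '[{"jaw":40,"travel":[0,0,6],"yaw":0},{"jaw":40,"travel":[0,0,0],"yaw":0},{"jaw":40,"travel":[0,0,6],"yaw":0},{"jaw":40,"travel":[0,0,0],"yaw":0},{"jaw":40,"travel":[0,0,0],"yaw":0}]' --newtons 3.5

```text
t: 12.35
position: [0.4378, 0.0445, 0.091]
eef_rot: [1.692, 2.647, 0.0]
ft_force: [0.1, 0.4, -2.8]
width: 0.635
finger_force: 3.5
```

```bash
cat >> chk.py <<'E'
def prof(f,col=283):
    im=snap('wrist',f); print([(r,im[r,col].tolist()) for r in range(172,340,8)]); s=state(); print(s['ft_force'].round(1),s['position'].round(4),s['width'])
E
python3 -c "
from chk import *
prof('w7.png')"
```

```text
[(172, [117, 67, 45]), (180, [109, 61, 36]), (188, [117, 68, 45]), (196, [72, 102, 117]), (204, [72, 100, 116]), (212, [72, 99, 114]), (220, [74, 97, 111]), (228, [72, 100, 113]), (236, [72, 97, 114]), (244, [74, 97, 115]), (252, [70, 97, 112]), (260, [73, 99, 115]), (268, [72, 97, 111]), (276, [71, 99, 114]), (284, [70, 98, 114]), (292, [71, 99, 114]), (300, [92, 126, 149]), (308, [46, 59, 68]), (316, [45, 60, 70]), (324, [72, 96, 110]), (332, [73, 100, 118])]
[ 0.2 -0.2 -2.9] [0.4378 0.0447 0.0909] 0.6409818264558383
```

View pics/w7.png

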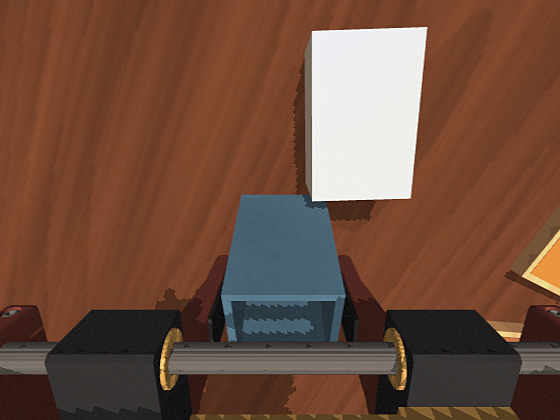

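The blue pot's lower end is resting against the white pot at (325,197), which blocks the swing. I'll back away from it.

>>> servo_tool --moves '[{"jaw":40,"travel":[-10,0,0],"yaw":0},{"jaw":40,"travel":[-25,0,0],"yaw":0},{"jaw":40,"travel":[-45,0,0],"yaw":0},{"jaw":40,"travel":[-50,0,0],"yaw":0},{"jaw":40,"travel":[-50,0,0],"yaw":0}]' --newtons 3.5

```text
t: 12.9
position: [0.4588, -0.0016, 0.0907]
eef_rot: [1.694, 2.646, -0.0]
ft_force: [-0.5, 0.4, -2.7]
width: 0.637
finger_force: 3.5
```

```bash
python3 -c "
from chk import *
prof('w8.png'); pots()"
```

```text
[(172, [125, 71, 44]), (180, [119, 66, 40]), (188, [116, 67, 41]), (196, [109, 61, 37]), (204, [69, 94, 110]), (212, [70, 94, 110]), (220, [65, 91, 104]), (228, [68, 94, 108]), (236, [67, 93, 108]), (244, [67, 93, 107]), (252, [67, 92, 106]), (260, [69, 95, 108]), (268, [66, 91, 107]), (276, [69, 94, 108]), (284, [70, 96, 109]), (292, [91, 128, 147]), (300, [65, 90, 107]), (308, [43, 59, 68]), (316, [38, 53, 63]), (324, [67, 93, 105]), (332, [37, 53, 61])]
[ 0.4  0.8 -3.2] [ 0.4584 -0.0007  0.0906] 0.6374987836062402
white [108. -25.] [86. 30.] 84
white [452. 118.] [ 58. 132.] 27
red [ 457. -425.] [60. 61.] 63
```

```bash
python3 -c "
from chk import *
plan([.5715,-.3438,.13],-20)"
```

```text
at [ 4.582e-01 -1.000e-04  9.050e-02] a 24.9 -> travel [-359.4  -41.9  -39.7] yaw 44.9 new a -20.0 width 56.2 t 13.0
```

>>> servo_tool --moves '[{"jaw":40,"travel":[0,0,-15],"yaw":0},{"jaw":40,"travel":[-25,-3,-40],"yaw":0},{"jaw":40,"travel":[-60,-7,-40],"yaw":0},{"jaw":40,"travel":[-100,-12,-40],"yaw":0},{"jaw":40,"travel":[-145,-17,-40],"yaw":0}]' --newtons 10

```text
t: 13.5
position: [0.5044, -0.1382, 0.1306]
eef_rot: [-1.685, -2.65, -0.002]
ft_force: [-0.1, 0.7, -2.7]
width: 0.636
finger_force: 10.0
```

>>> servo_tool --moves '[{"jaw":40,"travel":[-45,-5,0],"yaw":8},{"jaw":40,"travel":[-90,-10,0],"yaw":16},{"jaw":40,"travel":[-135,-16,0],"yaw":24},{"jaw":40,"travel":[-180,-21,0],"yaw":32},{"jaw":40,"travel":[-214,-25,0],"yaw":40}]'

```text
t: 14.0
position: [0.5721, -0.3452, 0.1302]
eef_rot: [-2.499, -1.903, 0.0]
ft_force: [-0.3, 0.5, -3.1]
width: 0.637
finger_force: 10.0
```

>>> servo_tool --moves '[{"jaw":40,"travel":[0,0,0],"yaw":4.9},{"jaw":40,"travel":[0,0,0],"yaw":4.9},{"jaw":40,"travel":[0,0,0],"yaw":4.9}]'

```text
t: 14.3
position: [0.5716, -0.3419, 0.1298]
eef_rot: [-2.568, -1.806, -0.0]
ft_force: [0.9, 0.8, -3.8]
width: 0.63
finger_force: 10.0
```

```bash
python3 -c "
from chk import *
plan([.5715,-.3438,.078],-20);pots();snap('wrist','w9.png')"
```

```text
at [ 0.5716 -0.3419  0.1298] a -19.8 -> travel [-1.9  0.6 51.8] yaw 0.2 new a -20.0 width 55.4 t 14.3
white [199. -15.] [45. 81.] 58
white [255.  64.] [135.  38.] 53
white [442. 138.] [58. 89.] 27
```

View pics/w9.png

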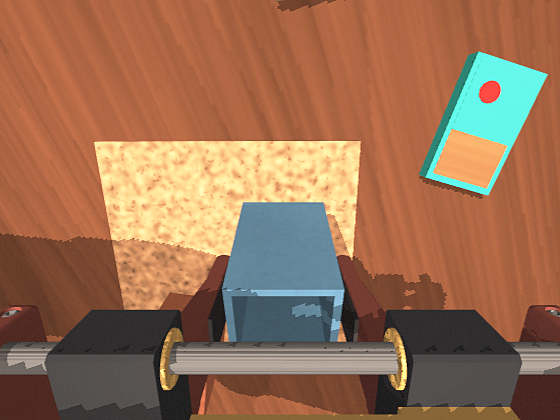

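Blue is held about 16° off upright over the mat: base edge at row 203, mouth edge at row 292. I'll lower it at low grip so the mat squares it up.

>>> servo_tool --moves '[{"jaw":40,"travel":[-2,0,20],"yaw":0},{"jaw":40,"travel":[-2,0,35],"yaw":0},{"jaw":40,"travel":[-2,0,41],"yaw":0},{"jaw":40,"travel":[-2,0,46],"yaw":0},{"jaw":40,"travel":[-2,0,50],"yaw":0}]' --newtons 3.5

```text
t: 14.9
position: [0.5708, -0.3453, 0.081]
eef_rot: [-2.573, -1.801, -0.001]
ft_force: [-2.7, 2.8, 3.8]
width: 0.64
finger_force: 3.5
```

>>> servo_tool --moves '[{"jaw":40,"travel":[0,0,2],"yaw":0},{"jaw":40,"travel":[0,0,4],"yaw":0},{"jaw":40,"travel":[0,0,5],"yaw":0},{"jaw":40,"travel":[0,0,5],"yaw":0}]'

```text
t: 15.3
position: [0.571, -0.3458, 0.0758]
eef_rot: [2.574, 1.801, 0.0]
ft_force: [-1.4, 3.2, 3.0]
width: 0.637
finger_force: 3.5
```

>>> servo_tool --moves '[{"jaw":65,"travel":[0,0,0],"yaw":0},{"jaw":75,"travel":[0,0,0],"yaw":0},{"jaw":75,"travel":[0,0,0],"yaw":0},{"jaw":75,"travel":[0,0,-40],"yaw":0},{"jaw":75,"travel":[0,0,-85],"yaw":0}]'

```text
t: 15.8
position: [0.57, -0.3453, 0.16]
eef_rot: [-2.572, -1.8, 0.004]
ft_force: [1.0, -0.7, 0.0]
width: 0.855
finger_force: 0.0
```

>>> servo_tool --moves '[{"jaw":87,"travel":[45,-20,-30],"yaw":0},{"jaw":87,"travel":[90,-40,-50],"yaw":0},{"jaw":87,"travel":[130,-60,-50],"yaw":0},{"jaw":87,"travel":[180,-80,-50],"yaw":0},{"jaw":87,"travel":[220,-100,-50],"yaw":0}]'

```text
t: 16.3
position: [0.5529, -0.1064, 0.2111]
eef_rot: [2.573, 1.801, 0.002]
ft_force: [1.3, 0.1, -0.1]
width: 0.989
finger_force: 0.0
```

```bash
cat > pots2.py <<'E'
from chk import *
def ups():
    "upright pots on the mat from the top view: outline corners at rim height"
    C=cam('top'); im=snap('top','tt.png'); hsv=cv2.cvtColor(im,cv2.COLOR_RGB2HSV)
    for n,m in{'blue':cv2.inRange(hsv,(95,60,40),(115,255,255)),'red':cv2.inRange(hsv,(3,150,170),(12,220,255)),'white':cv2.inRange(hsv,(0,0,150),(179,60,255))}.items():
        for k in cv2.findContours(m,0,2)[0]:
            if cv2.contourArea(k)<60: continue
            r=wrect(C,k,.09)
            if 380<r[0][0]<680 and -520<r[0][1]<-200: print(n,np.round(r[0]),np.round(r[1]),round(r[2]),cv2.contourArea(k))
E
python3 -c "
from pots2 import *
ups(); pots(); plan([.4564,.1114,.13],28.6)"
```

```text
blue [ 570. -340.] [56. 56.] 69 403.5
red [ 456. -412.] [59. 59.] 63 482.5
white [ 569. -205.] [27. 63.] 71 118.0
white [442. 138.] [58. 89.] 27
red [ 457. -425.] [60. 61.] 63
at [ 0.5533 -0.0992  0.2098] a -19.3 -> travel [ 166.3 -160.9   80.7] yaw -47.9 new a 28.6 width 87.1 t 16.4
```

Blue stands upright at (570,-340) and red at (456,-412), both on the mat. Now white.

>>> servo_tool --moves '[{"jaw":87,"travel":[33,-32,0],"yaw":-8.5},{"jaw":87,"travel":[66,-64,10],"yaw":-17},{"jaw":87,"travel":[100,-97,30],"yaw":-25.5},{"jaw":87,"travel":[133,-129,55],"yaw":-34},{"jaw":87,"travel":[166,-161,75],"yaw":-42.5}]'

```text
t: 16.9
position: [0.4592, 0.1008, 0.1369]
eef_rot: [1.739, 2.615, 0.002]
ft_force: [0.4, 0.7, -0.6]
width: 0.994
finger_force: 0.0
```

>>> servo_tool --moves '[{"jaw":87,"travel":[0,0,0],"yaw":-4},{"jaw":87,"travel":[0,0,0],"yaw":-4},{"jaw":87,"travel":[0,0,0],"yaw":-4}]'

```text
t: 17.2
position: [0.4605, 0.0988, 0.1377]
eef_rot: [1.658, 2.667, 0.001]
ft_force: [0.2, -0.6, 0.5]
width: 0.991
finger_force: 0.0
```

```bash
python3 -c "
from chk import *
s=state();C=cam('wrist',s);im=snap('wrist','w10.png')
q=proj(C,[.443,.137,.056]);print(q)
r=face(im,(int(q[0]),int(q[1])-10),35);print(r)
print([onz(C,c,.056)[:2].round(4).tolist() for c in cv2.boxPoints(r)])
plan([.4557,.112,.031],27)"
```

```text
[283.2797567  179.89878714]
((284.0, 175.0), (120.0, 82.0), 90.0)
[[0.3997, 0.1643], [0.4486, 0.1884], [0.4895, 0.1134], [0.4344, 0.0863]]
at [0.4606 0.0986 0.1377] a 26.2 -> travel [ 14.3   1.4 106.7] yaw -0.8 new a 27.0 width 87.0 t 17.2
```

>>> servo_tool --moves '[{"jaw":87,"travel":[15,1,40],"yaw":-0.8},{"jaw":87,"travel":[15,1,80],"yaw":-0.8},{"jaw":87,"travel":[15,1,100],"yaw":-0.8},{"jaw":87,"travel":[15,1,107],"yaw":-0.8},{"jaw":40,"travel":[15,1,107],"yaw":-0.8}]' --newtons 4.5

```text
t: 17.75
position: [0.4542, 0.1125, 0.03]
eef_rot: [1.639, 2.68, -0.001]
ft_force: [0.5, -0.2, 1.0]
width: 0.937
finger_force: 0.0
```

>>> servo_tool --moves '[{"jaw":40,"travel":[0,0,0],"yaw":0},{"jaw":40,"travel":[0,0,0],"yaw":0},{"jaw":40,"travel":[0,0,0],"yaw":0},{"jaw":40,"travel":[0,0,0],"yaw":0}]'

```text
t: 18.15
position: [0.4544, 0.114, 0.031]
eef_rot: [1.635, 2.682, 0.002]
ft_force: [-0.6, 0.5, 7.1]
width: 0.639
finger_force: 4.5
```

>>> servo_tool --moves '[{"jaw":40,"travel":[5,0,-11],"yaw":0},{"jaw":40,"travel":[12,0,-20.5],"yaw":0},{"jaw":40,"travel":[20.5,0,-29],"yaw":0},{"jaw":40,"travel":[30,0,-37],"yaw":0},{"jaw":40,"travel":[40.5,0,-43],"yaw":0}]'

```text
t: 18.65
position: [0.4348, 0.1499, 0.0737]
eef_rot: [-1.635, -2.682, -0.0]
ft_force: [-0.3, 0.3, -3.1]
width: 0.634
finger_force: 4.5
```

>>> servo_tool --moves '[{"jaw":40,"travel":[11.5,0,-6],"yaw":0},{"jaw":40,"travel":[23,0,-10],"yaw":0},{"jaw":40,"travel":[35,0,-13],"yaw":0},{"jaw":40,"travel":[47,0,-15],"yaw":0},{"jaw":40,"travel":[47,0,-17],"yaw":0}]'

```text
t: 19.15
position: [0.4127, 0.1928, 0.0902]
eef_rot: [-1.631, -2.684, 0.0]
ft_force: [-0.0, 0.4, -2.6]
width: 0.637
finger_force: 4.5
```

```bash
python3 -c "
from chk import *
prof('w11.png');im=cv2.imread('pics/w11.png')[:,:,::-1]
m=(im.min(2)>100).astype(np.uint8)
for r in range(170,330,10): 
  x=np.where(m[r,180:390])[0]; print(r,x.min()+180 if len(x) else 0,x.max()+180 if len(x) else 0,end='; ')
P=np.array([.5155,-.366])+np.array([-.034*.342+.053*.94,-.034*.94-.053*.342]);print(P);plan([*P,.13],-20)"
```

```text
[(172, [241, 242, 225]), (180, [241, 241, 223]), (188, [241, 241, 224]), (196, [240, 240, 223]), (204, [240, 240, 223]), (212, [240, 240, 223]), (220, [240, 240, 223]), (228, [240, 240, 222]), (236, [240, 240, 223]), (244, [240, 241, 223]), (252, [240, 240, 223]), (260, [240, 241, 224]), (268, [239, 240, 222]), (276, [240, 240, 224]), (284, [240, 240, 223]), (292, [240, 241, 223]), (300, [239, 239, 223]), (308, [239, 240, 222]), (316, [246, 246, 226]), (324, [241, 241, 224]), (332, [245, 246, 229])]
[ 0.6  0.9 -3. ] [0.4133 0.1919 0.0905] 0.6422388324138772
170 235 331; 180 233 332; 190 232 333; 200 231 334; 210 230 335; 220 229 337; 230 228 338; 240 227 339; 250 225 340; 260 224 341; 270 223 342; 280 222 343; 290 221 345; 300 220 345; 310 219 346; 320 221 345; [ 0.553692 -0.416086]
at [0.4133 0.1919 0.0905] a 27.4 -> travel [-604.4 -155.   -39.6] yaw 47.4 new a -20.0 width 56.5 t 19.2
```

White is at about 50°, so I'll loosen to 3 N and shake.

>>> servo_tool --moves '[{"jaw":40,"travel":[0,0,-12],"yaw":0},{"jaw":40,"travel":[0,0,-2],"yaw":0},{"jaw":40,"travel":[0,0,-12],"yaw":0},{"jaw":40,"travel":[0,0,-2],"yaw":0},{"jaw":40,"travel":[0,0,-6],"yaw":0}]' --newtons 3

```text
t: 19.7
position: [0.4129, 0.1909, 0.0952]
eef_rot: [-1.635, -2.682, 0.003]
ft_force: [-1.3, -0.8, -2.5]
width: 0.638
finger_force: 3.0
```

```bash
cat > tilt.py <<'E'
from chk import *
def tilt(f,thr=100):
    im=snap('wrist',f); m=(im.min(2)>thr).astype(np.uint8)
    for r in range(110,336,10):
        x=np.where(m[r,180:390])[0]
        if len(x)>30: print(r,x.min()+180,x.max()+180,im[r,283].tolist(),end='; ')
    s=state(); print(s['ft_force'].round(1),s['position'].round(4))
E
python3 -c "
from tilt import *
tilt('w12.png')"
```

```text
200 239 327 [248, 237, 215]; 210 237 329 [248, 238, 215]; 220 235 331 [248, 237, 214]; 230 233 333 [248, 237, 213]; 240 231 335 [248, 237, 212]; 250 229 337 [248, 237, 213]; 260 227 339 [248, 237, 214]; 270 225 341 [249, 238, 215]; 280 223 343 [249, 238, 214]; 290 221 345 [248, 236, 214]; 300 222 343 [248, 238, 215]; 310 224 342 [171, 154, 132]; 320 226 340 [242, 225, 191]; 330 227 338 [253, 243, 220]; [ 0.1 -0.7 -2.9] [0.4133 0.191  0.0961]
```

>>> servo_tool --moves '[{"jaw":40,"travel":[0,0,-15],"yaw":0},{"jaw":40,"travel":[-15,-4,-40],"yaw":0},{"jaw":40,"travel":[-45,-12,-70],"yaw":0},{"jaw":40,"travel":[-85,-22,-95],"yaw":0},{"jaw":40,"travel":[-130,-33,-104],"yaw":0}]' --newtons 10

```text
t: 20.25
position: [0.4451, 0.0603, 0.2024]
eef_rot: [1.631, 2.683, 0.006]
ft_force: [1.8, -0.1, -3.4]
width: 0.636
finger_force: 10.0
```

>>> servo_tool --moves '[{"jaw":40,"travel":[-45,-12,0],"yaw":0},{"jaw":40,"travel":[-92,-24,0],"yaw":0},{"jaw":40,"travel":[-140,-36,0],"yaw":0},{"jaw":40,"travel":[-187,-48,0],"yaw":0},{"jaw":40,"travel":[-235,-60,0],"yaw":0}]'

```text
t: 20.75
position: [0.4982, -0.1773, 0.2001]
eef_rot: [-1.634, -2.683, -0.001]
ft_force: [0.3, -0.4, -2.5]
width: 0.639
finger_force: 10.0
```

>>> servo_tool --moves '[{"jaw":40,"travel":[-47,-12,0],"yaw":8},{"jaw":40,"travel":[-94,-24,0],"yaw":16},{"jaw":40,"travel":[-140,-36,0],"yaw":24},{"jaw":40,"travel":[-185,-48,0],"yaw":32},{"jaw":40,"travel":[-225,-58,0],"yaw":40}]'

```text
t: 21.25
position: [0.5496, -0.4044, 0.1996]
eef_rot: [-2.459, -1.954, 0.001]
ft_force: [0.3, 0.8, -2.5]
width: 0.636
finger_force: 10.0
```

>>> servo_tool --moves '[{"jaw":40,"travel":[0,0,0],"yaw":7},{"jaw":40,"travel":[0,0,0],"yaw":7},{"jaw":40,"travel":[0,0,0],"yaw":7}]'

```text
t: 21.55
position: [0.5498, -0.4012, 0.1994]
eef_rot: [-2.564, -1.812, 0.001]
ft_force: [1.4, -0.3, -2.2]
width: 0.636
finger_force: 10.0
```

```bash
python3 -c "
from pots2 import *
from tilt import tilt
plan([.5537,-.416,.095],-20);ups();tilt('w13.png')"
```

```text
at [ 0.5498 -0.4012  0.1994] a -19.5 -> travel [-12.7   8.8 104.4] yaw 0.5 new a -20.0 width 56.0 t 21.6
blue [ 566. -332.] [69. 69.] 70 599.0
white [ 584. -410.] [27. 80.] 32 159.0
110 180 346 [116, 176, 214]; 120 180 346 [32, 32, 31]; 130 180 345 [38, 35, 34]; 140 180 345 [31, 29, 28]; 150 180 344 [55, 48, 44]; 160 191 343 [60, 54, 49]; 170 218 343 [65, 91, 103]; 180 234 342 [128, 177, 204]; 190 245 341 [203, 139, 91]; 200 241 341 [250, 241, 219]; 210 237 340 [248, 237, 214]; 220 237 340 [248, 237, 214]; 230 235 339 [248, 237, 213]; 240 232 338 [248, 237, 214]; 250 230 336 [248, 238, 217]; 260 228 338 [248, 237, 213]; 270 225 340 [248, 237, 214]; 280 223 342 [248, 237, 214]; 290 222 345 [254, 255, 253]; 300 223 343 [181, 163, 140]; 310 224 341 [181, 162, 139]; 320 226 340 [181, 162, 138]; 330 227 339 [180, 162, 140]; [-0.3  0.4 -2.7] [ 0.5502 -0.4007  0.2   ]
```

>>> servo_tool --moves '[{"jaw":40,"travel":[-16,9,20],"yaw":0.5},{"jaw":40,"travel":[-16,9,50],"yaw":0.5},{"jaw":40,"travel":[-16,9,80],"yaw":0.5},{"jaw":40,"travel":[-16,9,100],"yaw":0.5},{"jaw":40,"travel":[-16,9,105],"yaw":0.5}]'

```text
t: 22.15
position: [0.5525, -0.4181, 0.0929]
eef_rot: [-2.572, -1.797, 0.001]
ft_force: [0.5, -0.1, -3.0]
width: 0.641
finger_force: 10.0
```

>>> servo_tool --moves '[{"jaw":40,"travel":[0,0,4],"yaw":0},{"jaw":40,"travel":[0,0,8],"yaw":0},{"jaw":40,"travel":[0,0,12],"yaw":0},{"jaw":40,"travel":[0,0,16],"yaw":0},{"jaw":40,"travel":[0,0,18],"yaw":0}]' --newtons 3

```text
t: 22.65
position: [0.5538, -0.4204, 0.078]
eef_rot: [2.575, 1.797, 0.002]
ft_force: [1.0, 2.1, 4.4]
width: 0.639
finger_force: 3.0
```

>>> servo_tool --moves '[{"jaw":40,"travel":[0,0,0],"yaw":0},{"jaw":40,"travel":[0,0,1],"yaw":0}]'

```text
t: 22.85
position: [0.5538, -0.4205, 0.0769]
eef_rot: [2.575, 1.797, 0.001]
ft_force: [1.6, 1.1, 3.1]
width: 0.641
finger_force: 3.0
```

>>> servo_tool --moves '[{"jaw":62,"travel":[0,0,0],"yaw":0},{"jaw":73,"travel":[0,0,0],"yaw":0},{"jaw":73,"travel":[0,0,0],"yaw":0},{"jaw":73,"travel":[0,0,-40],"yaw":0},{"jaw":73,"travel":[0,0,-85],"yaw":0}]'

```text
t: 23.35
position: [0.5516, -0.4194, 0.1602]
eef_rot: [-2.574, -1.794, 0.003]
ft_force: [1.8, -0.9, -0.3]
width: 0.83
finger_force: 0.0
```

>>> servo_tool --moves '[{"jaw":87,"travel":[20,0,-45],"yaw":0},{"jaw":87,"travel":[60,-20,-70],"yaw":0},{"jaw":87,"travel":[105,-35,-75],"yaw":0},{"jaw":87,"travel":[150,-50,-75],"yaw":0},{"jaw":87,"travel":[195,-65,-75],"yaw":0}]'

```text
t: 23.85
position: [0.5589, -0.2133, 0.2364]
eef_rot: [2.577, 1.796, 0.001]
ft_force: [0.7, -0.3, 0.3]
width: 0.989
finger_force: 0.0
```

>>> servo_tool --moves '[{"jaw":87,"travel":[45,0,0],"yaw":-8.5},{"jaw":87,"travel":[90,0,0],"yaw":-17},{"jaw":87,"travel":[130,0,0],"yaw":-25.5},{"jaw":87,"travel":[150,0,0],"yaw":-34},{"jaw":87,"travel":[150,0,0],"yaw":-42}]'

```text
t: 24.35
position: [0.6123, -0.0694, 0.2355]
eef_rot: [-1.745, -2.611, -0.001]
ft_force: [-0.1, 0.6, -0.7]
width: 0.994
finger_force: 0.0
```

```bash
python3 -c "
from pots2 import *
ups();plan([.65,0,.25],20)
im=cv2.imread('pics/tt.png')[180:310,340:500]; cv2.imwrite('pics/c3.png',cv2.resize(im,(640,520)))"
```

```text
blue [ 570. -340.] [56. 56.] 69 417.0
red [ 454. -412.] [58. 63.] 61 478.0
white [ 551. -407.] [69. 73.] 69 625.0
at [ 0.6115 -0.0721  0.236 ] a 22.7 -> travel [ 51.7  63.3 -14. ] yaw 2.7 new a 20.0 width 87.2 t 24.4
```

View pics/c3.png

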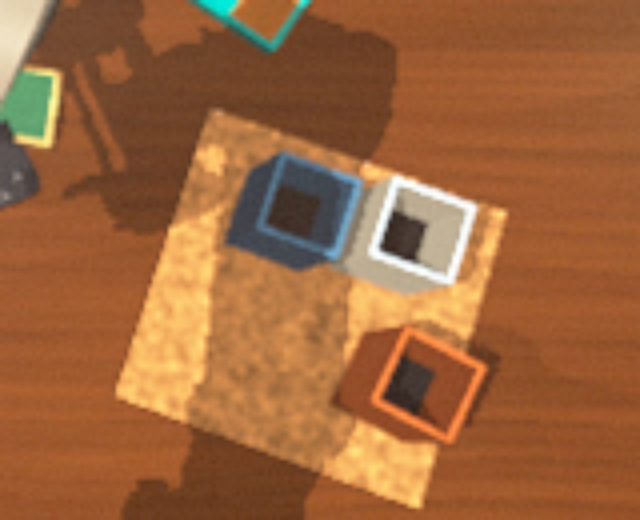

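All three pots stand on the mat: blue (310,205), white (425,230) and red (430,385) in the crop. Now the panels and the rack: measure the fins in w1 and get a close wrist view of panel a.

>>> servo_tool --moves '[{"jaw":87,"travel":[40,10,20],"yaw":5},{"jaw":87,"travel":[80,20,30],"yaw":10},{"jaw":87,"travel":[120,30,40],"yaw":18},{"jaw":87,"travel":[160,90,40],"yaw":23},{"jaw":87,"travel":[160,90,40],"yaw":23}]'

```text
t: 24.9
position: [0.6359, 0.1128, 0.1952]
eef_rot: [-2.245, -2.196, 0.0]
ft_force: [0.5, -0.8, 0.6]
width: 0.99
finger_force: 0.0
```

```bash
python3 -c "
from seg import *
C=oldcam(1);T=cam('top');im=cv2.imread('pics/w1.png')[:,:,::-1];tp=cv2.imread('pics/t0.png')[:,:,::-1]
def fins(im,C,x0,x1,y0,y1,a):
    g=np.zeros(im.shape[:2],np.uint8);g[y0:y1,x0:x1]=(im[y0:y1,x0:x1,1]>190)
    g[y0:y1,x0:x1]&=(im[y0:y1,x0:x1].astype(int).sum(2)>540)
    return [wrect(C,k,.046)+(cv2.minAreaRect(k)[0],) for k in cv2.findContours(g,0,2)[0] if cv2.contourArea(k)>a]
f=fins(im,C,440,556,70,240,120);h=fins(tp,T,120,175,215,295,30)
for r in f: print(np.round(r[0],1),np.round(r[1],1),round(r[2],1),np.round(r[3]))
print('top')
for r in h: print(np.round(r[0],1),np.round(r[1],1),round(r[2],1),np.round(r[3]))
for u,v in zip(sorted(f,key=lambda r:r[0][0]),sorted(h,key=lambda r:r[0][0])): print(tri(C,u[3],T,v[3]))
s=state();C=cam('wrist',s);im=snap('wrist','w14.png')
for n,P in [('pa',[.6475,.1405,.014]),('pc',[.651,0,.014]),('pb',[.659,-.14,.014])]:
    q=proj(C,P);print(n,q)
    if 0<q[0]<560 and 0<q[1]<330:
        c=panel(im,(int(q[0]),int(q[1])));r=wrect(C,c,.014);print(r,cv2.boundingRect(c))
plan([.6462,.0885,.1],-1.4)
"
```

```text
[576.7 417.9] [15.8 68.3] 19.3 [513. 220.]
[546.2 398.3] [21.2 85. ] 18.8 [503. 197.]
[511.9 386.5] [23.9 84.9] 19.2 [499. 170.]
[477.7 374.5] [27.3 85. ] 19.3 [495. 142.]
[443.2 362.4] [30.  84.9] 19.3 [491. 112.]
top
[441.6 366.2] [32.5 77.7] 17.5 [154. 277.]
[477.8 378.7] [31.9 77.9] 19.3 [150. 264.]
[513.  391.4] [30.5 77.8] 19.3 [147. 251.]
[548.4 403.6] [30.  77.5] 19.4 [144. 238.]
[576.1 418.2] [15.6 67.7] 19.4 [139. 228.]
(array([0.44262338, 0.37108623, 0.03324564]), np.float64(0.16006970192823916))
(array([0.47826695, 0.38367366, 0.0332056 ]), np.float64(0.07729407907832711))
(array([0.51396479, 0.39666603, 0.03213135]), np.float64(0.1463398901912918))
(array([0.54995754, 0.40983001, 0.03055178]), np.float64(0.08210229932574675))
(array([0.57627863, 0.41816329, 0.04617669]), np.float64(0.627490154741625))
pa [292.92538236 175.28135475]
((626.3164672851562, 116.81729888916016), (355.91259765625, 566.140869140625), 88.70816802978516) (0, 0, 549, 341)
pc [297.45597135 295.70385101]
((626.3164672851562, 116.81729888916016), (355.91259765625, 566.140869140625), 88.70816802978516) (0, 0, 549, 341)
pb [304.50542194 390.34198811]
at [0.6375 0.1148 0.1952] a -1.0 -> travel [-26.2   9.1  95.2] yaw 0.4 new a -1.4 width 87.2 t 24.9
```

```bash
cat >> seg.py <<'E'
def panel2(im,C,P,hw=(.085,.07)):
    "panel outline near world point P: pixels unlike the wood, hull; returns world rect at z=14 mm"
    lab=cv2.cvtColor(cv2.GaussianBlur(im,(3,3),0),cv2.COLOR_RGB2LAB).astype(int); m0=np.zeros(im.shape[:2],np.uint8)
    q=np.array([proj(C,[P[0]+sx*hw[1],P[1]+sy*hw[0],.014]) for sx,sy in((1,1),(1,-1),(-1,-1),(-1,1))]).astype(np.int32)
    cv2.fillConvexPoly(m0,q,1); m0[330:]=0
    a,b=lab[...,1],lab[...,2]; w=(m0>0); hsv=cv2.cvtColor(im,cv2.COLOR_RGB2HSV)
    wood=(lab[...,0]<lab[...,0][w].max())&(a>140); A=np.median(a[wood&w]);B=np.median(b[wood&w])
    m=((((abs(a-A)>9)|(abs(b-B)>14))&w)*255).astype(np.uint8); m=cv2.morphologyEx(m,cv2.MORPH_OPEN,np.ones((3,3)))
    m=cv2.morphologyEx(m,cv2.MORPH_CLOSE,np.ones((7,7)))
    c=max(cv2.findContours(m,0,2)[0],key=cv2.contourArea); h=cv2.convexHull(c); r=wrect(C,h,.014)
    print('panel',np.round(r[0],1),np.round(r[1],1),round(r[2],1),'px',cv2.boundingRect(h)); return r,h
E
python3 -c "
from seg import *
s=state();C=cam('wrist',s);im=cv2.imread('pics/w14.png')[:,:,::-1].copy()
r,h=panel2(im,C,[.6475,.1405])
cv2.polylines(im,[h],True,(255,0,255),1);cv2.imwrite('pics/c4.png',im[:,:,::-1])
print([onz(C,p,.014)[:2].round(4).tolist() for p in cv2.approxPolyDP(h,6,True).reshape(-1,2)],cv2.approxPolyDP(h,6,True).reshape(-1,2).tolist())
"
```

```text
panel [649.  142.1] [97.7 57.5] 88.7 px (265, 126, 58, 96)
[[0.6769, 0.1895], [0.6766, 0.0952], [0.6211, 0.0939], [0.6223, 0.1905]] [[321, 127], [319, 219], [267, 221], [265, 127]]
```

Panel a measures cleanly at (649,142), 98x57 mm, 88.7°, with its top edge at y≈94 mm. I'll grip only the last 6 mm so it can pivot, then lift briskly.

>>> servo_tool --moves '[{"jaw":87,"travel":[-24,10.5,45],"yaw":0.3},{"jaw":87,"travel":[-24,10.5,90],"yaw":0.3},{"jaw":87,"travel":[-24,10.5,135],"yaw":0.3},{"jaw":87,"travel":[-24,10.5,155],"yaw":0.3},{"jaw":87,"travel":[-24,10.5,160],"yaw":0.3}]' --newtons 3

```text
t: 25.45
position: [0.6439, 0.0827, 0.0342]
eef_rot: [-2.252, -2.188, 0.005]
ft_force: [0.3, -0.1, 0.3]
width: 0.994
finger_force: 0.0
```

```bash
python3 -c "
from look import *
plan([.648,.0905,.026],-1.3)"
```

```text
at [0.6439 0.0827 0.0342] a -1.7 -> travel [7.9 3.9 8.2] yaw -0.4 new a -1.3 width 87.5 t 25.4
```

>>> servo_tool --moves '[{"jaw":87,"travel":[8,4,4],"yaw":0},{"jaw":87,"travel":[8,4,8],"yaw":0},{"jaw":87,"travel":[8,4,8],"yaw":0},{"jaw":87,"travel":[8,4,8],"yaw":0}]'

```text
t: 25.85
position: [0.6503, 0.0918, 0.0294]
eef_rot: [2.25, 2.191, 0.002]
ft_force: [0.0, -1.1, 0.5]
width: 0.989
finger_force: 0.0
```

```bash
python3 -c "
from look import *
plan([.648,.0905,.026],-1.3);print(state()['qvel'].round(3))"
```

```text
at [0.6503 0.0918 0.0294] a -1.5 -> travel [-1.4 -2.3  3.4] yaw -0.2 new a -1.3 width 87.0 t 25.9
[ 0.003  0.001 -0.001  0.006 -0.    -0.001  0.002]
```

>>> servo_tool --moves '[{"jaw":87,"travel":[-1.5,-2,3],"yaw":0},{"jaw":45,"travel":[-1.5,-2,3],"yaw":0},{"jaw":45,"travel":[-1.5,-2,3],"yaw":0},{"jaw":45,"travel":[-1.5,-2,3],"yaw":0},{"jaw":45,"travel":[-1.5,-2,3],"yaw":0}]' --newtons 3

```text
t: 26.35
position: [0.6475, 0.0901, 0.0252]
eef_rot: [-2.251, -2.192, 0.0]
ft_force: [-0.7, -0.6, -0.2]
width: 0.663
finger_force: 0.2
```

>>> servo_tool --moves '[{"jaw":45,"travel":[0,0,0],"yaw":0},{"jaw":45,"travel":[0,0,-35],"yaw":0},{"jaw":45,"travel":[0,0,-60],"yaw":0},{"jaw":45,"travel":[0,0,-78],"yaw":0},{"jaw":45,"travel":[0,0,-90],"yaw":0}]'

```text
t: 26.85
position: [0.6479, 0.0902, 0.1165]
eef_rot: [2.25, 2.191, 0.002]
ft_force: [-0.7, 0.4, -0.6]
width: 0.639
finger_force: 3.0
```

```bash
python3 -c "
from look import *
s=state();print(s['ft_force'],s['position'],s['width']*88);im=snap('wrist','w15.png')
cv2.imwrite('pics/c5.png',im[100:400,150:420][:,:,::-1])
for r in range(60,340,10): print(r,[im[r,c].tolist() for c in(250,283,316)])"
```

```text
[-0.69226339  0.42921397 -0.56490448] [0.64787926 0.09016714 0.11651595] 56.204034344314714
60 [[200, 116, 78], [198, 116, 77], [195, 116, 78]]
70 [[199, 120, 82], [199, 115, 77], [196, 117, 78]]
80 [[198, 116, 77], [195, 115, 73], [196, 115, 77]]
90 [[198, 115, 76], [196, 114, 75], [197, 116, 79]]
100 [[201, 117, 78], [197, 113, 76], [197, 116, 77]]
110 [[199, 116, 75], [199, 117, 78], [196, 115, 76]]
120 [[203, 118, 80], [198, 117, 78], [198, 116, 78]]
130 [[200, 116, 78], [196, 116, 77], [200, 118, 79]]
140 [[202, 116, 79], [199, 116, 77], [201, 115, 77]]
150 [[202, 118, 80], [196, 114, 75], [200, 116, 76]]
160 [[198, 116, 77], [198, 116, 77], [200, 117, 79]]
170 [[198, 114, 77], [196, 114, 74], [197, 112, 75]]
180 [[200, 117, 78], [196, 112, 73], [203, 117, 79]]
190 [[255, 239, 154], [66, 130, 221], [255, 222, 146]]
200 [[117, 143, 216], [64, 129, 220], [255, 193, 171]]
210 [[255, 175, 64], [255, 180, 67], [255, 176, 65]]
220 [[255, 168, 82], [255, 170, 83], [255, 171, 84]]
230 [[255, 170, 83], [255, 169, 83], [255, 170, 84]]
240 [[255, 169, 83], [255, 165, 84], [255, 172, 84]]
250 [[255, 169, 83], [255, 171, 83], [255, 169, 82]]
260 [[254, 231, 159], [252, 217, 144], [248, 203, 136]]
270 [[255, 254, 218], [255, 252, 199], [255, 249, 187]]
280 [[255, 255, 224], [255, 255, 205], [255, 255, 203]]
290 [[221, 134, 85], [253, 186, 115], [203, 119, 79]]
300 [[225, 141, 89], [220, 135, 84], [134, 76, 53]]
310 [[255, 219, 147], [255, 207, 126], [255, 255, 223]]
320 [[135, 79, 51], [254, 230, 94], [242, 190, 83]]
330 [[135, 79, 55], [254, 229, 91], [254, 230, 92]]
```

The panel is held at 56 mm width and has already swung to about 70°: picture from row 262 down to 185 at its lower end. A quick sideways jerk, gently stopped, should bring it closer.

>>> servo_tool --moves '[{"jaw":45,"travel":[35,0,-30],"yaw":0},{"jaw":45,"travel":[60,0,-48],"yaw":0},{"jaw":45,"travel":[74,0,-58],"yaw":0},{"jaw":45,"travel":[80,0,-62],"yaw":0},{"jaw":45,"travel":[82,0,-64],"yaw":0}]' --newtons 3

```text
t: 27.4
position: [0.6492, 0.1721, 0.1784]
eef_rot: [-2.25, -2.192, 0.002]
ft_force: [0.1, -0.3, -0.8]
width: 0.638
finger_force: 3.0
```

```bash
cat > hang.py <<'E'
from seg import *
def hang(f,x0=-1):
    "held panel: print row runs of the centre column and the width of the panel on some rows"
    im=snap('wrist',f); s=state(); print(s['ft_force'].round(1),s['position'].round(4),'w',round(s['width']*88,1))
    hsv=cv2.cvtColor(im,cv2.COLOR_RGB2HSV); 
    for r in range(120,300,5): print(r,im[r,283].tolist(),end=' ')
    print()
    lab=cv2.cvtColor(cv2.GaussianBlur(im,(3,3),0),cv2.COLOR_RGB2LAB).astype(int); A,B=np.median(lab[100:150,220:350,1]),np.median(lab[100:150,220:350,2])
    m=(abs(lab[...,1]-A)>9)|(abs(lab[...,2]-B)>14)
    for r in range(140,290,6):
        x=np.where(m[r,200:370])[0]; 
        if len(x)>30: print(r,x.min()+200,x.max()+200,end='; ')
    print()
E
python3 -c "
from hang import *
hang('w16.png')"
```

```text
[-0.1 -0.4 -1.2] [0.6493 0.1716 0.1786] w 55.8
120 [200, 114, 73] 125 [202, 115, 74] 130 [200, 117, 79] 135 [201, 116, 78] 140 [202, 120, 79] 145 [205, 120, 80] 150 [202, 119, 77] 155 [205, 121, 81] 160 [204, 118, 78] 165 [207, 123, 83] 170 [202, 118, 78] 175 [203, 117, 78] 180 [205, 119, 80] 185 [204, 118, 79] 190 [207, 120, 82] 195 [201, 120, 80] 200 [203, 120, 80] 205 [199, 117, 77] 210 [203, 121, 83] 215 [202, 117, 77] 220 [203, 119, 80] 225 [27, 88, 170] 230 [51, 95, 162] 235 [255, 126, 52] 240 [243, 127, 62] 245 [221, 164, 64] 250 [243, 123, 61] 255 [247, 192, 113] 260 [255, 255, 220] 265 [255, 254, 220] 270 [255, 254, 219] 275 [255, 254, 220] 280 [255, 255, 226] 285 [208, 123, 81] 290 [135, 79, 52] 295 [135, 80, 54] 
224 250 315; 230 247 318; 236 243 322; 242 240 325; 248 237 328; 254 234 332; 260 216 350; 266 213 352; 272 210 355; 278 208 359; 284 203 363;
```

It now hangs within 7° of vertical, lower end about 5 mm behind the TCP and 110 mm below it. Carry it to the +57 slot at (559,412).

>>> servo_tool --moves '[{"jaw":45,"travel":[10,-4,-8],"yaw":0},{"jaw":45,"travel":[35,-14,-14],"yaw":0},{"jaw":45,"travel":[65,-25,-14],"yaw":0},{"jaw":45,"travel":[95,-37,-14],"yaw":0},{"jaw":45,"travel":[125,-48,-14],"yaw":0}]' --newtons 8

```text
t: 27.95
position: [0.6043, 0.2988, 0.1931]
eef_rot: [-2.252, -2.19, 0.001]
ft_force: [0.5, 0.0, -0.8]
width: 0.632
finger_force: 8.0
```

>>> servo_tool --moves '[{"jaw":45,"travel":[30,-12,0],"yaw":6},{"jaw":45,"travel":[60,-23,0],"yaw":13},{"jaw":45,"travel":[85,-32,0],"yaw":21},{"jaw":45,"travel":[105,-40,0],"yaw":29},{"jaw":45,"travel":[114,-44,0],"yaw":36}]'

```text
t: 28.45
position: [0.5626, 0.416, 0.1926]
eef_rot: [-2.819, -1.384, 0.002]
ft_force: [-0.9, 0.4, -0.8]
width: 0.639
finger_force: 8.0
```

>>> servo_tool --moves '[{"jaw":45,"travel":[0,0,0],"yaw":8},{"jaw":45,"travel":[0,0,0],"yaw":16},{"jaw":45,"travel":[0,0,0],"yaw":24},{"jaw":45,"travel":[0,0,0],"yaw":31},{"jaw":45,"travel":[0,0,0],"yaw":33}]'

```text
t: 28.95
position: [0.5639, 0.4129, 0.1928]
eef_rot: [3.097, 0.523, -0.001]
ft_force: [0.5, -0.4, -1.3]
width: 0.635
finger_force: 8.0
```

>>> servo_tool --moves '[{"jaw":45,"travel":[0,0,0],"yaw":0},{"jaw":45,"travel":[0,0,0],"yaw":0}]'

```text
t: 29.15
position: [0.5641, 0.4131, 0.1931]
eef_rot: [3.096, 0.532, -0.001]
ft_force: [0.7, -0.1, -0.6]
width: 0.635
finger_force: 8.0
```

```bash
cat >> look.py <<'E'
def planr(P,a_t,s=None):
    s=s or state(); Rt=R.from_rotvec(s['eef_rot']).as_matrix(); d=Rt.T@(np.array(P)-s['position'])*1000
    a=np.degrees(np.arctan2(Rt[1,1],Rt[0,1])); print('at',s['position'].round(4),'a',round(a,1),'-> travel',d.round(1),'yaw',round((a-a_t+180)%360-180,1),'w',round(s['width']*88,1),'F',s['ft_force'].round(1),'t',round(s['t'],1))
E
python3 -c "
from hang import *
planr([.5635,.4134,.16],-70.7)
im=snap('wrist','w17.png'); cv2.imwrite('pics/c6.png',im[:,:,::-1])
snap('scene','s6.png')
for r in range(200,290,4): print(r,im[r,283].tolist(),end=' ')
"
```

```text
at [0.5641 0.4131 0.1931] a -70.5 -> travel [-0.4 -0.5 33.1] yaw 0.2 w 55.9 F [ 0.7 -0.1 -0.6] t 29.1
200 [255, 255, 232] 204 [255, 250, 188] 208 [255, 254, 219] 212 [255, 254, 218] 216 [255, 255, 197] 220 [225, 164, 111] 224 [226, 159, 98] 228 [40, 80, 134] 232 [35, 75, 135] 236 [220, 104, 48] 240 [214, 102, 48] 244 [208, 118, 51] 248 [216, 99, 49] 252 [214, 102, 48] 256 [175, 130, 90] 260 [253, 225, 155] 264 [253, 223, 153] 268 [253, 224, 154] 272 [253, 223, 153] 276 [253, 224, 153] 280 [254, 225, 156] 284 [215, 155, 103] 288 [211, 151, 102]
```

>>> servo_tool --moves '[{"jaw":45,"travel":[0,0,15],"yaw":0},{"jaw":45,"travel":[0,0,28],"yaw":0},{"jaw":45,"travel":[0,0,36],"yaw":0},{"jaw":45,"travel":[0,0,42],"yaw":0},{"jaw":45,"travel":[0,0,46],"yaw":0}]' --newtons 4

```text
t: 29.75
position: [0.5652, 0.4139, 0.1476]
eef_rot: [-3.096, -0.532, -0.004]
ft_force: [0.6, 0.6, 5.7]
width: 0.637
finger_force: 4.0
```

>>> servo_tool --moves '[{"jaw":45,"travel":[-1,0,3],"yaw":0},{"jaw":45,"travel":[-3,0,6],"yaw":0},{"jaw":45,"travel":[-4,0,6],"yaw":0}]'

```text
t: 30.05
position: [0.5612, 0.4127, 0.1418]
eef_rot: [-3.095, -0.532, -0.004]
ft_force: [1.6, 1.5, 3.6]
width: 0.633
finger_force: 4.0
```

```bash
python3 -c "
from hang import *
planr([.5588,.4117,.13],-70.7)
im=snap('wrist','w18.png')
for r in range(196,290,4): print(r,im[r,283].tolist(),end=' ')
"
```

```text
at [0.5612 0.4127 0.1418] a -70.5 -> travel [-2.6  0.1 11.8] yaw 0.2 w 55.7 F [1.6 1.5 3.6] t 30.1
196 [221, 163, 112] 200 [255, 255, 226] 204 [255, 255, 238] 208 [255, 255, 231] 212 [255, 255, 228] 216 [255, 255, 237] 220 [254, 218, 146] 224 [251, 215, 145] 228 [134, 115, 116] 232 [39, 76, 126] 236 [210, 99, 47] 240 [207, 99, 52] 244 [206, 94, 49] 248 [205, 92, 46] 252 [255, 233, 162] 256 [253, 223, 153] 260 [253, 222, 152] 264 [253, 223, 152] 268 [253, 223, 153] 272 [253, 223, 154] 276 [253, 223, 151] 280 [227, 169, 114] 284 [225, 162, 111] 288 [255, 255, 234]
```

```bash
python3 -c "
from look import *
s=snap('scene','s7.png');w=cv2.imread('pics/w18.png')
a=cv2.resize(s[150:260,370:490][:,:,::-1],(400,367));b=cv2.resize(w[130:330,180:390],(400,367))
t=snap('top','t7.png')[190:310,100:220][:,:,::-1]
cv2.imwrite('pics/c7.png',np.hstack([a,b]))"
```

```text
(no output)
```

View pics/c7.png

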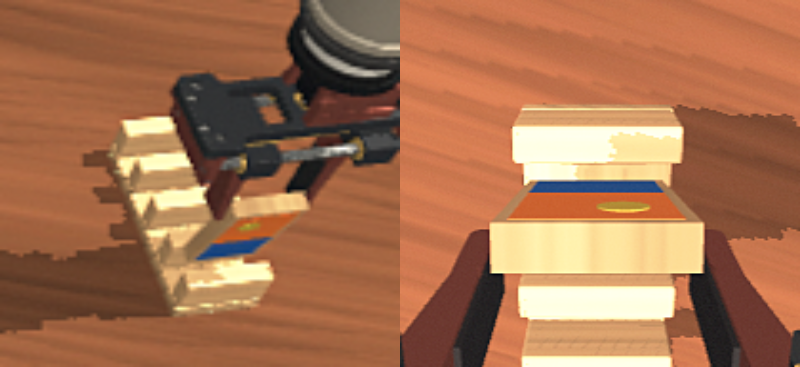

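In the scene crop the panel's lower end sits between the outer two fins, with the blue band partly hidden at (235,245), so it has entered the slot. I'll straighten it over the slot while lowering.

>>> servo_tool --moves '[{"jaw":45,"travel":[-3,0,4],"yaw":0},{"jaw":45,"travel":[-6,0,8],"yaw":0},{"jaw":45,"travel":[-8,0,12],"yaw":0},{"jaw":45,"travel":[-9,0,15],"yaw":0},{"jaw":45,"travel":[-9,0,18],"yaw":0}]' --newtons 4

```text
t: 30.7
position: [0.552, 0.4092, 0.1234]
eef_rot: [-3.096, -0.531, -0.001]
ft_force: [0.1, 0.6, 0.8]
width: 0.542
finger_force: 0.0
```

>>> servo_tool --moves '[{"jaw":45,"travel":[0,0,0],"yaw":0},{"jaw":45,"travel":[0,0,1],"yaw":0},{"jaw":45,"travel":[0,0,2],"yaw":0}]'

```text
t: 31.0
position: [0.5515, 0.4089, 0.1207]
eef_rot: [3.096, 0.531, -0.002]
ft_force: [-0.6, 0.3, 0.1]
width: 0.511
finger_force: 0.0
```

```bash
python3 -c "
from hang import *
planr([.5588,.4117,.122],-70.7)
im=snap('wrist','w19.png')
for r in range(180,290,4): print(r,im[r,283].tolist(),end=' ')
"
```

```text
at [0.5515 0.4089 0.1207] a -70.5 -> travel [ 7.8 -0.3 -1.3] yaw 0.2 w 45.0 F [-0.6  0.3  0.1] t 31.0
180 [254, 235, 163] 184 [254, 236, 166] 188 [254, 236, 164] 192 [254, 236, 162] 196 [254, 235, 165] 200 [254, 235, 162] 204 [254, 236, 165] 208 [254, 235, 165] 212 [254, 235, 166] 216 [254, 235, 164] 220 [194, 139, 94] 224 [192, 139, 92] 228 [148, 108, 71] 232 [178, 128, 87] 236 [159, 116, 79] 240 [167, 121, 82] 244 [245, 194, 132] 248 [245, 192, 127] 252 [240, 183, 121] 256 [240, 185, 123] 260 [246, 195, 130] 264 [254, 240, 168] 268 [255, 255, 187] 272 [169, 123, 83] 276 [175, 126, 83] 280 [162, 118, 80] 284 [163, 117, 80] 288 [236, 176, 117]
```

The panel slipped out of the jaws, so I'll back off and measure where it stands.

>>> servo_tool --moves '[{"jaw":75,"travel":[0,0,-2],"yaw":0},{"jaw":75,"travel":[0,0,-2],"yaw":0},{"jaw":75,"travel":[0,0,-30],"yaw":0},{"jaw":75,"travel":[0,0,-70],"yaw":0},{"jaw":75,"travel":[0,0,-110],"yaw":0}]'

```text
t: 31.55
position: [0.5516, 0.4089, 0.2322]
eef_rot: [3.096, 0.531, -0.001]
ft_force: [0.1, 1.3, -0.0]
width: 0.849
finger_force: 0.0
```

>>> servo_tool --moves '[{"jaw":75,"travel":[-45,0,-30],"yaw":0},{"jaw":75,"travel":[-90,0,-30],"yaw":0},{"jaw":87,"travel":[-130,0,-30],"yaw":0},{"jaw":87,"travel":[-150,0,-30],"yaw":0},{"jaw":87,"travel":[-150,0,-30],"yaw":0}]'

```text
t: 32.05
position: [0.408, 0.3588, 0.2611]
eef_rot: [-3.094, -0.532, 0.004]
ft_force: [0.9, 0.7, 0.0]
width: 0.986
finger_force: 0.0
```

```bash
cat > cls.py <<'E'
from seg import *
def ch(p):
    h,s,v=[int(x) for x in p]
    if s<60 and v>150: return 'W'
    if v<60: return '#'
    if 95<h<125 and s>100: return 'B'
    if 35<h<90: return 'G'
    if h<5 or h>172: return 'r'
    if h<=13: return '.' if v<235 or s<150 else 'o'
    if h<=16: return 'o' if v>190 and s>165 else ','
    if h<=32: return 'y' if s<155 else 'Y'
    return '?'
def amap(im,x0,x1,y0,y1,st=2):
    hsv=cv2.cvtColor(im,cv2.COLOR_RGB2HSV)
    for r in range(y0,y1,st): print(r,''.join(ch(hsv[r,c]) for c in range(x0,x1,st)))
E
python3 -c "
from cls import *
print(state()['position'])
t=snap('top','t8.png');s=snap('scene','s8.png');w=snap('wrist','w20.png')
amap(s,392,468,172,256,2)
print(); amap(w,170,400,0,330,6)
"
```

```text
[0.4080418  0.35875253 0.26112288]
172 ......................................
174 ......................................
176 ......................................
178 ......................................
180 ......................................
182 ......................................
184 ...............,yWW,..................
186 ........WWWWyyyyyyyy..................
188 .......,WyyWWWWWWyyy..................
190 .......,yyy,,,,,,,,,..................
192 ......,,,,,,,,,,,,,...................
194 ......,,,,,,,,,,,,..,y................
196 .....y,,,,,yyWWWyyyyyW................
198 ......,WyyyyyyyyyWWWWWy...............
200 .......yy,yWWWyy,,,,,,................
202 .......,y,,,,,,,,,,,,.................
204 .......,,,,,,,,,,,,,,.................
206 ........,,,,,,,,,,yWWWWW,.............
208 ........,Wyyyyyyyyyyyyyyy.............
210 ........,,yyyWyWWWWWWyyy,.............
212 .........,y,,yy,,,,,,,,,..............
214 .........,,,,,,,,,,,,,,,..............
216 ..........,,,,,,,,,,.yy...............
218 ..........,,yyyyyyyWWyyyyyW...........
220 ..........,,yyyyyyyyyyyyWWWy.
[... 2442 characters left out ...]
 .......................................
240 .......................................
246 .......................................
252 .......................................
258 ....rr..........................#.r....
264 ....r#..........................#r.....
270 ...rr#..........................##r.r..
276 .rr.###.........................##rr...
282 .rrr###.........................###r.r.
288 r.r####.........................####rrr
294 r..###..........................####r..
300 rr####...........................####rr
306 .####............................####.r
312 .####.............................####r
318 #####.............................####.
324 .###..............................r###r
```

```bash
python3 -c "
from cls import *
t=cv2.imread('pics/t8.png')[:,:,::-1].copy();s=cv2.imread('pics/s8.png')[:,:,::-1].copy()
amap(s,420,470,246,284,2)
print(); amap(t,110,176,170,292,2)
"
```

```text
246 .....,,yyyyyyyyyy........
248 ......,yyyyyyyyyy........
250 ......,yyyyyyyyyy........
252 ......,yyyyyyyyyy........
254 ......,yyyyyyyyyy........
256 ......,yyyyyyyyyy........
258 ......,yyyyyyyyyyy.......
260 ......,yyyyyyWWy,........
262 .......yy................
264 .........................
266 .........................
268 .........................
270 .........................
272 .........................
274 .........................
276 .........................
278 .........................
280 .........................
282 .........................

170 .................................
172 .................................
174 .................................
176 .................................
178 .............................????
180 ............................,?ooo
182 .............................?ooo
184 .............................?ooo
186 .............................?ooo
188 ............................r?ooo
190 .............................?ooo
192 ............................r?ooo
194 .............................?ooo
196 ............................???
[... 1088 characters left out ...]
yyyyyy,,,,,.....
256 ............yyyyyyyy,,,yyyy,.....
258 ............oyyyy,,,yyyyyyyy.....
260 .............y,,yyyyyyyyyyyy,,...
262 .................yyyyyyyyy,,,....
264 ............,,.,,yyyyyyyyyy,y..,.
266 ..........,.,,,...yyyyyyyy,,,....
268 ...........y,y,...yyyyy,,,yyy....
270 ........,,...,,,y,yy,,,yyyyyy,...
272 .........,..,,,.,,.yyyyyyyyyyy...
274 ......,.Yy.....,,,.yyyyyyyyy,,...
276 ...y.YYYYy.,......,yyyyyyyyy,,,..
278 ,.,YYY,..,,.,,..,.,,yyyyyyyy,,,,.
280 ..Y,.....y.,...,,...yyyyyyy,,,...
282 ,.........,...,.....yyyy,,,......
284 r.........,...,...,,y,,,,........
286 y............,...y,,.............
288 ..#.......,,....,..,.............
290 .y........,.,....,...............
```

```bash
python3 -c "
from cls import *
T=cam('top');S=cam('scene')
for a,b in[((146,206),(434,262)),((128,212),(453,259)),((129,233),(450,224)),((146,228),(431,229))]:
    P,e=tri(T,a,S,b);print(a,b,P.round(3),round(e,1))
"
```

```text
(146, 206) (434, 262) [0.647 0.418 0.008] 0.9
(128, 212) (453, 259) [0.628 0.468 0.009] 3.5
(129, 233) (450, 224) [0.56  0.44  0.064] 3.3
(146, 228) (431, 229) [0.576 0.397 0.051] 0.3
```

Panel a has toppled outward: picture-side down, one end on the outer fin at (568,418) and its top end on the desk at about (638,443). I'll regrasp it at that top end.

>>> servo_tool --moves '[{"jaw":87,"travel":[45,0,0],"yaw":0},{"jaw":87,"travel":[92,0,0],"yaw":0},{"jaw":87,"travel":[140,0,0],"yaw":0},{"jaw":87,"travel":[185,0,0],"yaw":0},{"jaw":87,"travel":[215,0,20],"yaw":0}]'

```text
t: 32.7
position: [0.6185, 0.4307, 0.2425]
eef_rot: [-3.096, -0.53, -0.007]
ft_force: [-0.1, 1.1, 0.4]
width: 0.99
finger_force: 0.0
```

>>> servo_tool --moves '[{"jaw":87,"travel":[10,0,40],"yaw":0},{"jaw":87,"travel":[20,0,70],"yaw":0},{"jaw":87,"travel":[28,0,80],"yaw":0},{"jaw":87,"travel":[28,0,80],"yaw":0},{"jaw":87,"travel":[28,0,80],"yaw":0}]'

```text
t: 33.2
position: [0.6407, 0.4398, 0.1626]
eef_rot: [3.096, 0.531, 0.003]
ft_force: [-0.3, -0.1, 0.7]
width: 0.993
finger_force: 0.0
```

```bash
python3 -c "
from cls import *
s=state();w=snap('wrist','w21.png');planr([.6375,.443,.025],-70.7,s)
C=cam('wrist',s);print('pred end',proj(C,[.6375,.443,.012]))
amap(w,190,380,150,340,5)
"
```

```text
at [0.6407 0.4398 0.1626] a -70.5 -> travel [ -2.2  -4.2 137.6] yaw 0.2 w 87.4 F [-0.3 -0.1  0.7] t 33.2
pred end [278.22329575 212.89396761]
150 ......................................
155 ......................................
160 ......................................
165 ......................................
170 ......................................
175 ......................................
180 ......................................
185 ......................................
190 ......................................
195 .....................................r
200 .....................................?
205 ......................................
210 .............WWWWWWWyyyy..............
215 .............WWWWWWWyyyy,.............
220 .............WWWWWWWyyyyy.............
225 .............WWWWWWWyy,yy.............
230 .............WWWWWWWyy,yy.............
235 .............WWWWWWWWyy,,.............
240 .............WWWWWWWWyyy,.............
245 .............WWWWWWWWyyy,.............
250 .............WWWWWWWWyyy,.............
255 .r...........WWWWWWWWyyyy...........r.
260 r.r#........oWWWWWWWWyW,,..........r..
265 rr##........,WWWWWWWWyW,,,.........#rr
270 rr##........,WWWWWWWWyWy,..........##r
275 r###........yWWWWWWWWyWyy,........###r
280 .###.......,yWWWWWWWWyWyy,........####
285 ####.......WWWWWWWWWWyWyWy........####
290 ####.......yWWWWWWWWWyWyWy........####
295 ###........WWWWWWWWWWyWyWy.........###
300 ###.........yWWWWWWWWyWyWW.........###
305 ###.........yWWWWWWWWyWyWW..........##
310 ##..........yWWWWWWWWyyyyy..........##
315 ##..........,,,,,.,,,,,,,,...........#
320 #...........WWWWWWWWWWWWWW...........#
325 #...........WWWWWWWWWWWWWW...........#
330 ............WWWWWWWWWWWWWW............
335 ............,,,,,,.,,,,.,.............
```

>>> servo_tool --moves '[{"jaw":87,"travel":[1.5,0,45],"yaw":0},{"jaw":87,"travel":[1.5,0,90],"yaw":0},{"jaw":87,"travel":[1.5,0,120],"yaw":0},{"jaw":87,"travel":[1.5,0,137],"yaw":0},{"jaw":87,"travel":[1.5,0,137],"yaw":0}]' --newtons 3

```text
t: 33.75
position: [0.6411, 0.4412, 0.0248]
eef_rot: [-3.096, -0.533, -0.001]
ft_force: [0.2, 0.4, 1.0]
width: 0.989
finger_force: 0.0
```

>>> servo_tool --moves '[{"jaw":45,"travel":[0,0,0],"yaw":0},{"jaw":45,"travel":[0,0,0],"yaw":0},{"jaw":45,"travel":[0,0,0],"yaw":0},{"jaw":45,"travel":[0,0,0],"yaw":0},{"jaw":45,"travel":[0,0,0],"yaw":0}]'

```text
t: 34.25
position: [0.6412, 0.4408, 0.0247]
eef_rot: [-3.096, -0.531, -0.001]
ft_force: [-0.5, 0.7, 1.0]
width: 0.637
finger_force: 3.0
```

>>> servo_tool --moves '[{"jaw":45,"travel":[15,0,-3],"yaw":0},{"jaw":45,"travel":[30,0,-6],"yaw":0},{"jaw":45,"travel":[45,0,-8],"yaw":0},{"jaw":45,"travel":[60,0,-10],"yaw":0},{"jaw":45,"travel":[70,0,-10],"yaw":0}]'

```text
t: 34.75
position: [0.7079, 0.464, 0.0344]
eef_rot: [3.096, 0.531, 0.001]
ft_force: [0.1, 0.3, 0.3]
width: 0.636
finger_force: 3.0
```

>>> servo_tool --moves '[{"jaw":45,"travel":[0,0,0],"yaw":0},{"jaw":45,"travel":[0,0,-40],"yaw":0},{"jaw":45,"travel":[0,0,-68],"yaw":0},{"jaw":45,"travel":[0,0,-85],"yaw":0},{"jaw":45,"travel":[0,0,-92],"yaw":0}]'

```text
t: 35.25
position: [0.7072, 0.4642, 0.1283]
eef_rot: [-3.095, -0.531, -0.003]
ft_force: [0.4, 0.9, -0.9]
width: 0.64
finger_force: 3.0
```

>>> servo_tool --moves '[{"jaw":45,"travel":[0,0,-35],"yaw":0},{"jaw":45,"travel":[0,0,-58],"yaw":0},{"jaw":45,"travel":[0,0,-72],"yaw":0},{"jaw":45,"travel":[0,0,-80],"yaw":0},{"jaw":45,"travel":[0,0,-82],"yaw":0}]'

```text
t: 35.75
position: [0.7067, 0.464, 0.2079]
eef_rot: [-3.096, -0.531, 0.001]
ft_force: [-0.1, -0.4, -0.6]
width: 0.64
finger_force: 3.0
```

```bash
python3 -c "
from cls import *
s=state();w=snap('wrist','w22.png');planr([.64,.44,.2],-70.7,s)
amap(w,200,366,180,334,4)
"
```

```text
at [0.7067 0.464  0.2079] a -70.5 -> travel [-70.9   0.4   7.9] yaw 0.2 w 56.3 F [-0.1 -0.4 -0.6] t 35.8
180 ..........................................
184 ..........................................
188 ..........................................
192 ..........................................
196 ..........................................
200 ..........................................
204 ..........................................
208 ..........................................
212 ..........................................
216 ..........................................
220 ..........................................
224 ..........................................
228 ..........................................
232 ...................................o......
236 .............,BBBBBBBBBBBBBB.............?
240 ............,rBBBBBBBBBBBBBBB,..........o?
244 ............,BBBBBBBBBBBBBBBB...........r?
248 ...........,,.................,.........??
252 ...........,..................,.........??
256 .....r.r...,..........YYYYY....,...rrr....
260 ....rr.r#.,..........YYYYYYY...,..#rrr....
264 .....rr.#.,.....................,.#.rrr...
268 ...rr..##,.ooooooooooooooooooooo,.#rr.r...
272 .......#.yyyyyyyyyyyyyyyyyyyyyyyyy##.rrr..
276 ..rrrr##,yyyyyyyyyyyyyyyyyyyyyyyyy##.rrr..
280 ..rr.r##.yyyyyyyyyyyyyyyyyyyyyyyyy##rr..r.
284 .rrrr.##.yyyyyyyyyyyyyyyyyyyyyyyyy###rr...
288 rrrr.###.yyyyyyyyyyyyyyyyyyyyyyyyy###rr.rr
292 r.rrr###.yyyyyyyyyyyyyyyyyyyyyyyyy####rr.r
296 rrr.r####,,,,yyyyyyyy,,y,,,,.....,####r.rr
300 rr..####......,,,.,,..,.,,,.......####rr..
304 rrrr####......,,,,,,,,,,.,,,.......####rrr
308 ..rr####......,,,,,,,,,,,,,,,......####r.r
312 rrr####.......,,,,,,,,,,,,,,,......####..r
316 rr.####.......,,,,,,,,,,,,,,,......#####rr
320 rr.####......yWWWWWWWWWWWWWWW.......###..r
324 rr.####......yWWWWWWWWWWWWWWW......o###..r
328 .r.###........WWWWWWWWWWWWWWW.......###..r
332 .r..##........,,,,,,,,,,,,,,.........##yr.
```

```bash
python3 -c "
from cls import *
w=cv2.imread('pics/w22.png')[:,:,::-1]
print('col283',[(r,w[r,275].tolist()) for r in list(range(226,242,1))+list(range(264,274,1))+list(range(293,298))])
for r in(238,242,266,274,290): print(r,[(c,w[r,c].tolist()) for c in range(228,262,2)],'R',[(c,w[r,c].tolist()) for c in range(308,342,2)])
"
```

```text
col283 [(226, [224, 135, 88]), (227, [226, 136, 87]), (228, [225, 135, 91]), (229, [224, 135, 89]), (230, [223, 130, 89]), (231, [221, 128, 85]), (232, [224, 133, 86]), (233, [227, 136, 88]), (234, [239, 140, 91]), (235, [240, 170, 104]), (236, [12, 70, 144]), (237, [40, 82, 142]), (238, [40, 81, 139]), (239, [49, 88, 141]), (240, [44, 82, 140]), (241, [45, 84, 139]), (264, [223, 108, 52]), (265, [222, 109, 52]), (266, [222, 108, 52]), (267, [219, 103, 50]), (268, [249, 128, 62]), (269, [255, 187, 105]), (270, [205, 153, 108]), (271, [212, 146, 101]), (272, [255, 245, 173]), (273, [255, 251, 190]), (293, [255, 246, 183]), (294, [255, 248, 185]), (295, [255, 254, 190]), (296, [255, 213, 141]), (297, [213, 150, 100])]
238 [(228, [222, 130, 90]), (230, [219, 131, 87]), (232, [219, 131, 88]), (234, [217, 127, 84]), (236, [218, 130, 88]), (238, [217, 130, 85]), (240, [213, 129, 86]), (242, [213, 124, 83]), (244, [211, 123, 82]), (246, [212, 122, 80]), (248, [203, 133, 90]), (250, [197, 146, 101]), (252, [216, 153, 96]), (254, [43, 84, 140]), (256, [47, 84, 143]), (258, [45, 83, 140]), (26
[... 2881 characters left out ...]
, 239, 173]), (238, [255, 241, 175]), (240, [255, 238, 170]), (242, [255, 235, 166]), (244, [255, 235, 167]), (246, [255, 237, 169]), (248, [255, 240, 173]), (250, [255, 242, 175]), (252, [255, 244, 179]), (254, [255, 247, 185]), (256, [255, 245, 182]), (258, [255, 242, 176]), (260, [255, 241, 174])] R [(308, [254, 227, 157]), (310, [254, 226, 156]), (312, [253, 223, 154]), (314, [252, 219, 147]), (316, [254, 225, 153]), (318, [254, 230, 160]), (320, [254, 229, 158]), (322, [254, 228, 158]), (324, [254, 229, 161]), (326, [254, 230, 160]), (328, [254, 229, 157]), (330, [254, 230, 162]), (332, [255, 248, 173]), (334, [47, 38, 35]), (336, [34, 28, 29]), (338, [36, 33, 33]), (340, [32, 31, 34])]
```

Panel a is held again with the picture toward the camera, hanging about 8° off vertical: lower edge centre 17 mm behind the TCP and 113 mm below it. Carry it back gently over the slot.

>>> servo_tool --moves '[{"jaw":45,"travel":[-8,0,0],"yaw":0},{"jaw":45,"travel":[-25,0,0],"yaw":0},{"jaw":45,"travel":[-45,0,0],"yaw":0},{"jaw":45,"travel":[-65,0,0],"yaw":0},{"jaw":45,"travel":[-85,0,0],"yaw":0}]' --newtons 8

```text
t: 36.3
position: [0.6249, 0.4351, 0.2067]
eef_rot: [3.096, 0.532, -0.003]
ft_force: [-0.4, -0.4, -0.8]
width: 0.636
finger_force: 8.0
```

>>> servo_tool --moves '[{"jaw":45,"travel":[-20,0,0],"yaw":0},{"jaw":45,"travel":[-38,0,6],"yaw":0},{"jaw":45,"travel":[-50,0,16],"yaw":0},{"jaw":45,"travel":[-55,0,28],"yaw":0},{"jaw":45,"travel":[-55,0,33],"yaw":0}]'

```text
t: 36.8
position: [0.5732, 0.4173, 0.173]
eef_rot: [3.096, 0.532, -0.005]
ft_force: [0.1, 0.4, -0.1]
width: 0.637
finger_force: 8.0
```

```bash
cat > rowp.py <<'E'
from cls import *
def rowp(f,rows=(225,300),col=275):
    s=state();w=snap('wrist',f); planr([.5752,.4175,.165],-70.7,s)
    p=None
    for r in range(*rows):
        v=w[r,col].astype(int)
        if p is not None and abs(v-p).max()>22: print(r,v.tolist(),end=' ')
        p=v
    print(); return s,w
E
python3 -c "
from rowp import *
s,w=rowp('w23.png',(190,330))
C=cam('wrist',s)
for k in(85.5-19+0,): pass
u=np.array([.944,.3305]);o=np.array([.505,.3929])
for sx in(84.5,67.5,46.5,29.5): print(sx,proj(C,[*(o+u*sx/1000),.046]).round(1))
amap(w,220,350,196,300,4)
"
```

```text
at [0.5732 0.4173 0.173 ] a -70.5 -> travel [2.  0.5 8. ] yaw 0.2 w 56.0 F [ 0.1  0.4 -0.1] t 36.8
192 [200, 149, 103] 194 [255, 241, 165] 195 [210, 146, 99] 203 [255, 229, 148] 204 [255, 255, 231] 221 [254, 237, 155] 222 [255, 255, 234] 231 [255, 255, 208] 232 [203, 134, 83] 233 [220, 158, 104] 236 [14, 68, 140] 237 [37, 80, 136] 246 [77, 84, 112] 247 [240, 107, 39] 268 [246, 126, 62] 269 [255, 177, 100] 270 [195, 147, 101] 272 [255, 215, 142] 273 [255, 251, 184] 296 [255, 255, 212] 297 [255, 231, 154] 298 [201, 141, 96] 314 [255, 216, 137] 315 [255, 255, 222] 329 [208, 141, 88] 
84.5 [283.2 204.6]
67.5 [283.1 223. ]
46.5 [283.  244.9]
29.5 [282.9 261.8]
196 ........,.,,,,,,,,,....,.........
200 .......,,,,,,.,..,.,...,.,.......
204 ......yWWWWWWWWWWWWWWWWWyy.......
208 ......yWWWWWWWWWWWWWWWWyyy.......
212 .......WWWWWWWWWWWWWWWWyyy.......
216 .......WWWWWWWWWWWWWWWyyyy.......
220 .......WWWWWWWWWWWWWWWWyyy.......
224 ........WWWWWWWWyyyyyyyyy........
228 ........WWWWWWWWyyyyyyyyy........
232 .........,.......................
236 .......,,BBBBBBBBBBBBBB.,........
240 .......,?BBBBBBBBBBBBBBB,........
244 .......,BBBBBBBBBBBBBBBB.,.......
248 .......,.................,.......
252 ......,..................,.......
256 rrr...,..........YYYYY....,...rr.
260 r.r#............YYYYYYY...,...r..
264 rr.#.,.....................,.#rrr
268 r.##,.ooooooooooooooooooooo,.#rrr
272 r.#.y,,yyyyyyyy,,,,,,,,,,,,,,##.r
276 .##.yyyyyyyyyyyyyyyyyyyyyyyyy##rr
280 .##.yyyyyyyyyyyyyyyyyyyyyyyyy##.r
284 r##.yyyyyyyyyyyyyyyyyyyyyyyyy###r
288 ###.yyyyyyyyyyyyyyyyyyyyyyyyy###r
292 ###.yyyyyyyyyyyyyyyyyyyyyyyyy####
296 ####,,,,WWWWWWWWWWWWWWyy.....####
```

The predicted outer fin edges (204.6, 223.0) match the seen ones (203.5, 221.5) to about 1 mm, so the rack position holds. Nudge +3 mm and insert in steps.

>>> servo_tool --moves '[{"jaw":45,"travel":[3,0,6],"yaw":0},{"jaw":45,"travel":[3,0,12],"yaw":0},{"jaw":45,"travel":[3,0,18],"yaw":0},{"jaw":45,"travel":[3,0,24],"yaw":0},{"jaw":45,"travel":[3,0,24],"yaw":0}]' --newtons 5

```text
t: 37.35
position: [0.5774, 0.4181, 0.1501]
eef_rot: [3.096, 0.531, -0.002]
ft_force: [-0.1, -0.9, -0.3]
width: 0.637
finger_force: 5.0
```

```bash
python3 -c "
from rowp import *
s,w=rowp('w24.png',(190,330))
"
```

```text
at [0.5774 0.4181 0.1501] a -70.5 -> travel [ -2.3  -0.2 -14.9] yaw 0.2 w 56.1 F [-0.1 -0.9 -0.3] t 37.4
204 [225, 160, 103] 205 [255, 255, 225] 206 [205, 139, 91] 216 [255, 253, 178] 217 [255, 255, 227] 233 [255, 243, 165] 235 [229, 149, 90] 236 [10, 65, 138] 237 [38, 78, 137] 246 [76, 83, 111] 247 [241, 108, 40] 268 [245, 123, 59] 269 [255, 177, 99] 270 [195, 146, 103] 272 [255, 215, 143] 273 [255, 251, 184] 296 [252, 213, 139] 297 [241, 180, 116] 298 [255, 255, 209] 313 [255, 255, 219] 314 [198, 135, 86]
```

The lower end is 9 mm inside the slot with no contact force. Now rotate upright while going down.

>>> servo_tool --moves '[{"jaw":45,"travel":[-2,0,4],"yaw":0},{"jaw":45,"travel":[-4,0,7],"yaw":0},{"jaw":45,"travel":[-6,0,9],"yaw":0},{"jaw":45,"travel":[-8,0,11],"yaw":0},{"jaw":45,"travel":[-10,0,13],"yaw":0}]' --newtons 5

```text
t: 37.9
position: [0.5682, 0.415, 0.1382]
eef_rot: [-3.096, -0.531, -0.0]
ft_force: [-0.1, -0.3, -0.8]
width: 0.641
finger_force: 5.0
```

```bash
python3 -c "
from rowp import *
s,w=rowp('w25.png',(190,330))
"
```

```text
at [0.5682 0.415  0.1382] a -70.5 -> travel [  7.4  -0.  -26.8] yaw 0.2 w 56.4 F [-0.1 -0.3 -0.8] t 37.9
197 [221, 157, 109] 198 [255, 255, 176] 199 [203, 139, 93] 209 [255, 255, 198] 210 [255, 255, 227] 228 [255, 255, 213] 229 [255, 235, 153] 230 [255, 178, 109] 231 [64, 87, 129] 232 [28, 73, 140] 243 [81, 85, 119] 244 [245, 109, 38] 268 [248, 126, 62] 269 [255, 180, 100] 270 [205, 150, 107] 272 [240, 176, 117] 273 [255, 254, 185] 297 [255, 255, 227] 312 [255, 246, 165] 313 [199, 138, 92]
```

>>> servo_tool --moves '[{"jaw":45,"travel":[-2,0,3],"yaw":0},{"jaw":45,"travel":[-4,0,6],"yaw":0},{"jaw":45,"travel":[-5,0,9],"yaw":0},{"jaw":45,"travel":[-5,0,11],"yaw":0},{"jaw":45,"travel":[-5,0,11],"yaw":0}]' --newtons 5

```text
t: 38.45
position: [0.5634, 0.4133, 0.1267]
eef_rot: [3.096, 0.532, -0.001]
ft_force: [-0.9, -1.2, -1.0]
width: 0.642
finger_force: 5.0
```

```bash
python3 -c "
from rowp import *
s,w=rowp('w26.png',(180,330))
"
```

```text
at [0.5634 0.4133 0.1267] a -70.5 -> travel [ 12.5  -0.  -38.3] yaw 0.2 w 56.5 F [-0.9 -1.2 -1. ] t 38.5
193 [189, 143, 97] 194 [217, 159, 110] 195 [247, 194, 134] 197 [214, 152, 104] 206 [255, 228, 148] 207 [255, 255, 226] 228 [7, 57, 132] 229 [37, 80, 142] 239 [84, 89, 121] 240 [251, 113, 40] 268 [249, 129, 62] 269 [255, 183, 105] 270 [212, 158, 109] 273 [255, 240, 166] 296 [242, 183, 120] 297 [253, 218, 142] 298 [255, 255, 216] 315 [252, 196, 121] 316 [201, 143, 97]
```

It is now vertical (picture mid-line at row 239.5, predicted 239.4). Touch down and release.

>>> servo_tool --moves '[{"jaw":45,"travel":[0,0,1.5],"yaw":0},{"jaw":45,"travel":[0,0,3],"yaw":0},{"jaw":45,"travel":[0,0,4],"yaw":0}]' --newtons 3

```text
t: 38.8
position: [0.5637, 0.4133, 0.1233]
eef_rot: [-3.096, -0.531, -0.0]
ft_force: [-0.4, -0.1, 3.6]
width: 0.636
finger_force: 3.0
```

>>> servo_tool --moves '[{"jaw":62,"travel":[0,0,0],"yaw":0},{"jaw":75,"travel":[0,0,0],"yaw":0},{"jaw":75,"travel":[0,0,0],"yaw":0},{"jaw":75,"travel":[0,0,-35],"yaw":0},{"jaw":75,"travel":[0,0,-80],"yaw":0}]'

```text
t: 39.3
position: [0.5623, 0.413, 0.2019]
eef_rot: [3.094, 0.531, -0.006]
ft_force: [-0.7, 0.6, 0.2]
width: 0.857
finger_force: 0.0
```

```bash
python3 -c "
from rowp import *
s,w=rowp('w27.png',(120,330))
C=cam('wrist',s);amap(w,220,350,150,330,5)
u=np.array([.944,.3305]);o=np.array([.505,.3929])
for z in(.108,.046): print(proj(C,[*(o+u*.064),z]),proj(C,[*(o+u*.050),z]))
planr([.66,-.0,.30],-70.7)
"
```

```text
at [0.5623 0.413  0.2019] a -70.5 -> travel [13.9  0.  36.9] yaw 0.2 w 75.4 F [-0.7  0.6  0.2] t 39.3
175 [195, 145, 101] 177 [254, 226, 152] 178 [207, 149, 99] 183 [255, 212, 134] 184 [255, 255, 230] 199 [255, 255, 211] 200 [120, 105, 109] 201 [25, 75, 148] 209 [255, 121, 39] 226 [255, 236, 120] 227 [219, 155, 106] 228 [252, 228, 144] 229 [255, 255, 255] 245 [244, 207, 130] 246 [206, 146, 95] 252 [223, 164, 111] 256 [255, 250, 172] 257 [255, 255, 229] 270 [255, 249, 181] 271 [255, 255, 219] 274 [255, 249, 169] 275 [194, 132, 91] 284 [229, 173, 119] 289 [255, 255, 217] 302 [255, 255, 191] 303 [209, 140, 94] 319 [255, 255, 181] 320 [255, 255, 224] 
150 ..........................
155 ..........................
160 ..........................
165 ..........................
170 ..........................
175 .......,,,,,.....,........
180 ......,,,.,,,,,.,,,,......
185 ......WWWWWWWWWWWWWW......
190 ......WWWWWWWWWWWWWW......
195 ......WWWWWWWWWWWWWW......
200 .......W?B???rrrr.,.......
205 .......yBBBBBBBBBB........
210 .......,oooooooooo,.......
215 .......,..................
220 ......
[... 188 characters left out ...]
,,.,.,,,,,,.......
255 ......,,.....,...,,.......
260 ......WWWWWWWWWWWWWW......
265 ......WWWWWWWWWWWWWW......
270 ......yyyyyyyyyyyyyy......
275 ..........................
280 .......,,,,,,,,,,,,.......
285 .......,,.,,,..,,,,.......
290 ......WWWWWWWWWWWWWy......
295 ......yWWWWWWWWWWWW,......
300 .......WWWWWWWWWWWW.......
305 .......,,,,,,,..,,,.......
310 .......,,,,,,,,,,,,.......
315 .........,,,,,,,,,,.......
320 .......WWWWWWWWWWWW.......
325 .......WWWWWWWWWWWW.......
[282.49764921 226.67938346] [282.4517602  243.24034177]
[282.38750243 205.17308589] [282.35186835 218.89376165]
at [0.5665 0.4136 0.2118] a -70.5 -> travel [-48.9 421.  -88.9] yaw 0.2 w 75.2 F [ 4.  -0.   5.3] t 39.4
```

Panel a stands in its slot: top face at rows 228–245 against 227–243 predicted for z = 108 mm. Next is panel c.

>>> servo_tool --moves '[{"jaw":87,"travel":[-6,44,0],"yaw":0},{"jaw":87,"travel":[-12,90,0],"yaw":0},{"jaw":87,"travel":[-18,135,0],"yaw":0},{"jaw":87,"travel":[-24,180,0],"yaw":0},{"jaw":87,"travel":[-30,225,0],"yaw":0}]'

```text
t: 39.85
position: [0.6105, 0.1896, 0.2033]
eef_rot: [-3.096, -0.532, -0.001]
ft_force: [0.3, -0.7, -0.5]
width: 0.996
finger_force: 0.0
```

>>> servo_tool --moves '[{"jaw":87,"travel":[-6,44,0],"yaw":-8.5},{"jaw":87,"travel":[-12,90,0],"yaw":-17},{"jaw":87,"travel":[-18,135,0],"yaw":-25.5},{"jaw":87,"travel":[-24,180,0],"yaw":-34},{"jaw":87,"travel":[-28,220,0],"yaw":-42.5}]'

```text
t: 40.35
position: [0.6574, -0.0283, 0.2036]
eef_rot: [2.689, 1.623, 0.001]
ft_force: [0.5, -0.5, -0.1]
width: 0.989
finger_force: 0.0
```

>>> servo_tool --moves '[{"jaw":87,"travel":[0,0,0],"yaw":-8.5},{"jaw":87,"travel":[0,0,0],"yaw":-17},{"jaw":87,"travel":[0,0,0],"yaw":-25.5},{"jaw":87,"travel":[0,0,0],"yaw":-34},{"jaw":87,"travel":[0,0,0],"yaw":-42.5}]'

```text
t: 40.85
position: [0.6573, -0.0259, 0.2033]
eef_rot: [1.917, 2.489, 0.0]
ft_force: [0.1, -0.9, 0.3]
width: 0.987
finger_force: 0.0
```

>>> servo_tool --moves '[{"jaw":87,"travel":[0,0,0],"yaw":-5.5},{"jaw":87,"travel":[0,0,0],"yaw":-5.5},{"jaw":87,"travel":[0,0,0],"yaw":-5.5}]'

```text
t: 41.15
position: [0.6573, -0.0258, 0.2033]
eef_rot: [1.806, 2.57, 0.0]
ft_force: [0.9, -0.7, -0.0]
width: 0.994
finger_force: 0.0
```

```bash
python3 -c "
from cls import *
s=state();C=cam('wrist',s);im=snap('wrist','w28.png')
r,h=panel2(im,C,[.651,0]); k=cv2.approxPolyDP(h,6,True).reshape(-1,2); print(k.tolist(),[onz(C,p,.014)[:2].round(4).tolist() for p in k])
planr([.667,-.045,.026],20,s)
"
```

```text
panel [ 6.509e+02 -1.000e-01] [57.5 97. ] 19.5 px (257, 127, 57, 93)
[[312, 127], [310, 218], [259, 219], [257, 127]] [[0.6602, 0.0547], [0.693, -0.0351], [0.6409, -0.0551], [0.6084, 0.036]]
at [ 0.6573 -0.0258  0.2033] a 19.8 -> travel [-21.4   2.6 177.3] yaw -0.2 w 87.5 F [ 0.9 -0.7 -0. ] t 41.1
```

>>> servo_tool --moves '[{"jaw":87,"travel":[-21.5,2.5,48],"yaw":0},{"jaw":87,"travel":[-21.5,2.5,95],"yaw":0},{"jaw":87,"travel":[-21.5,2.5,140],"yaw":0},{"jaw":87,"travel":[-21.5,2.5,168],"yaw":0},{"jaw":87,"travel":[-21.5,2.5,177],"yaw":0}]' --newtons 3

```text
t: 41.7
position: [0.6647, -0.0446, 0.0226]
eef_rot: [-1.802, -2.568, 0.006]
ft_force: [-7.8, 1.4, 22.4]
width: 0.988
finger_force: 12.9
```

>>> servo_tool --moves '[{"jaw":87,"travel":[0,0,0],"yaw":0},{"jaw":45,"travel":[0,0,0],"yaw":0},{"jaw":45,"travel":[0,0,0],"yaw":0},{"jaw":45,"travel":[0,0,0],"yaw":0},{"jaw":45,"travel":[0,0,0],"yaw":0}]'

```text
t: 42.2
position: [0.6675, -0.0449, 0.0271]
eef_rot: [1.802, 2.572, 0.001]
ft_force: [0.2, -0.4, -0.8]
width: 0.668
finger_force: 0.4
```

>>> servo_tool --moves '[{"jaw":45,"travel":[0,0,0],"yaw":0},{"jaw":45,"travel":[0,0,-40],"yaw":0},{"jaw":45,"travel":[0,0,-68],"yaw":0},{"jaw":45,"travel":[0,0,-85],"yaw":0},{"jaw":45,"travel":[0,0,-92],"yaw":0}]'

```text
t: 42.7
position: [0.6677, -0.045, 0.1199]
eef_rot: [1.802, 2.572, 0.002]
ft_force: [0.2, -0.6, -1.7]
width: 0.64
finger_force: 3.0
```

>>> servo_tool --moves '[{"jaw":45,"travel":[0,0,-35],"yaw":0},{"jaw":45,"travel":[0,0,-58],"yaw":0},{"jaw":45,"travel":[0,0,-72],"yaw":0},{"jaw":45,"travel":[0,0,-80],"yaw":0},{"jaw":45,"travel":[0,0,-82],"yaw":0}]'

```text
t: 43.2
position: [0.6669, -0.0447, 0.2]
eef_rot: [-1.802, -2.573, 0.0]
ft_force: [-0.1, -0.6, -1.6]
width: 0.64
finger_force: 3.0
```

```bash
python3 -c "
from rowp import *
s,w=rowp('w29.png',(130,330));amap(w,210,356,150,330,5)
"
```

```text
at [ 0.6669 -0.0447  0.2   ] a 20.0 -> travel [465.7  71.8  35.1] yaw 90.7 w 56.3 F [-0.1 -0.6 -1.6] t 43.2
200 [255, 229, 153] 201 [255, 253, 177] 202 [198, 109, 66] 220 [230, 153, 81] 221 [255, 233, 88] 258 [255, 242, 93] 259 [255, 246, 152] 264 [255, 255, 227] 285 [255, 245, 157] 286 [199, 99, 64] 294 [124, 72, 50] 301 [214, 125, 81] 306 [132, 78, 55] 
150 ..............................
155 ..............................
160 ..............................
165 ..............................
170 ..............................
175 ..............................
180 ..............................
185 ..............................
190 ..............................
195 ..............................
200 ........yyyyyyyyy,,,yy........
205 ........y............y........
210 ........y............,........
215 .......y..............y.......
220 .......yo,,,o,,,oooooo,.......
225 .......yYYYYYYYYYYYYYY,.......
230 .......yYYYYYYYYYYYYYYy.......
235 ......yyYYYYYYYYYYYYYYYy......
240 ......yYYYYYYYYrrrrrYYYy......
245 .....yyYYYYYYYYrrrrrYYYy......
250 .....yyYYYYYYYYYYYYYYYY,,.....
255 ...rWyyYYYYYYYYYYYYYYYYyy.....
260 ....#yyyyyyyyyyyyy,,,,,,y#..r.
265 ...r#WWWWWWWWWWWWWWWWWWWW...r.
270 .r.r#WWWWWWWWWWWWWWyWWWWW#r..r
275 .r.##WWWWWWWWWWWWWWWWWWWW##..r
280 rr.##WWWWWWWWWWWWWWWWWWWW##..r
285 r..##yyyyWWWyyyyyyyyyyyy.##..r
290 ..###GGGGGGy.............###..
295 ..###GGGGGy..............###..
300 r.###GGGGy...............####.
305 r###yyGGGW...............W###.
310 r###..yyy..............WWW###.
315 ####..................WW??####
320 .###..................W????##.
325 r##..................WW????##.
```

Panel c hangs about 6° off vertical, right way up, lower edge centre 14 mm ahead of the TCP. Carry it to the +19 slot.

>>> servo_tool --moves '[{"jaw":45,"travel":[8,0,-12],"yaw":0},{"jaw":45,"travel":[30,0,-28],"yaw":0},{"jaw":45,"travel":[60,0,-38],"yaw":0},{"jaw":45,"travel":[95,0,-40],"yaw":0},{"jaw":45,"travel":[130,1,-40],"yaw":0}]' --newtons 9

```text
t: 43.75
position: [0.6228, 0.0791, 0.2406]
eef_rot: [-1.803, -2.573, -0.0]
ft_force: [0.0, 0.5, -1.4]
width: 0.635
finger_force: 9.0
```

>>> servo_tool --moves '[{"jaw":45,"travel":[35,0,0],"yaw":6},{"jaw":45,"travel":[70,0,0],"yaw":13},{"jaw":45,"travel":[105,1,0],"yaw":20},{"jaw":45,"travel":[140,1,0],"yaw":27},{"jaw":45,"travel":[170,1,0],"yaw":34}]'

```text
t: 44.25
position: [0.5649, 0.2403, 0.2399]
eef_rot: [-2.478, -1.929, 0.001]
ft_force: [0.5, 0.7, -0.9]
width: 0.639
finger_force: 9.0
```

```bash
python3 -c "
from look import *
planr([.5109,.395,.20],-70.7)"
```

```text
at [0.5649 0.2403 0.2399] a -14.2 -> travel [136.7 -90.2  40. ] yaw 56.5 w 56.2 F [ 0.5  0.7 -0.9] t 44.2
```

>>> servo_tool --moves '[{"jaw":45,"travel":[28,-18,0],"yaw":8},{"jaw":45,"travel":[56,-37,0],"yaw":16},{"jaw":45,"travel":[85,-56,0],"yaw":24},{"jaw":45,"travel":[112,-74,0],"yaw":32},{"jaw":45,"travel":[130,-86,0],"yaw":40}]'

```text
t: 44.75
position: [0.5122, 0.3882, 0.2396]
eef_rot: [-2.988, -0.967, 0.002]
ft_force: [0.1, -1.2, -1.2]
width: 0.636
finger_force: 9.0
```

>>> servo_tool --moves '[{"jaw":45,"travel":[0,0,0],"yaw":6},{"jaw":45,"travel":[0,0,0],"yaw":12},{"jaw":45,"travel":[0,0,0],"yaw":16},{"jaw":45,"travel":[0,0,0],"yaw":16},{"jaw":45,"travel":[0,0,0],"yaw":16}]'

```text
t: 45.25
position: [0.514, 0.385, 0.24]
eef_rot: [3.093, 0.549, -0.001]
ft_force: [0.3, 0.1, -1.3]
width: 0.642
finger_force: 9.0
```

```bash
cat >> rowp.py <<'E'
U=np.array([.944,.3305]);O=np.array([.505,.3929])
def fins(s,ss,z=.046):
    C=cam('wrist',s); print('s_tcp',round(float((s['position'][:2]-O)@U*1000),1),{x:proj(C,[*(O+U*x/1000),z]).round(1).tolist() for x in ss})
E
python3 -c "
from rowp import *
s,w=rowp('w30.png',(120,330));planr([.5109,.395,.172],-70.7,s)
fins(s,(46.5,29.5,8.5,-8.5)); amap(w,220,350,120,300,5)"
```

```text
at [0.514 0.385 0.24 ] a -69.9 -> travel [68.7 -9.5 74.9] yaw 0.8 w 56.5 F [ 0.3  0.1 -1.3] t 45.2
122 [218, 144, 91] 123 [255, 255, 210] 124 [255, 255, 236] 139 [255, 244, 171] 141 [255, 255, 228] 144 [91, 102, 142] 145 [24, 77, 153] 147 [220, 112, 60] 148 [250, 112, 53] 149 [210, 164, 58] 150 [255, 255, 114] 151 [233, 87, 45] 152 [255, 195, 83] 153 [245, 211, 139] 154 [255, 255, 248] 176 [254, 229, 145] 177 [255, 255, 231] 189 [255, 255, 209] 190 [211, 141, 92] 196 [255, 255, 221] 200 [255, 241, 157] 201 [255, 209, 141] 202 [160, 89, 52] 221 [244, 194, 70] 224 [219, 164, 64] 259 [255, 220, 104] 260 [228, 169, 123] 264 [255, 219, 146] 265 [255, 243, 174] 285 [253, 188, 124] 286 [209, 115, 74] 
at [0.514 0.385 0.24 ] a -69.9 -> travel [  0.6 -10.5  68. ] yaw 0.8 w 56.5 F [ 0.3  0.1 -1.3] t 45.2
s_tcp 5.8 {46.5: [273.1, 161.5], 29.5: [273.0, 177.5], 8.5: [272.9, 196.7], -8.5: [272.8, 211.7]}
120 ..........................
125 ....WWWWWWWWWWWWWW........
130 ....WWWWWWWWWWWWWW........
135 ....WWWWWWWWWWWWWW........
140 .....WWWyyWyyy,yy.........
145 .....W,BBBBBBBBBW.........
150 ......
[... 219 characters left out ...]
WWWWWWWWW.........
190 ......,........,..........
195 .....yy,,,,,,.,,,.........
200 .....Wyyyyyyyyyyy.,,......
205 .....W,............,......
210 ......y............,......
215 .....,..............,.....
220 .....y....................
225 .....,YYYYYYYYYYYYYY,.....
230 .....,YYYYYYYYYYYYYY,.....
235 ....,yYYYYYYYYYYYYYYY,....
240 ....yYYYYYYYYrrrrrYYY,....
245 ....,YYYYYYYYrrrrrYYY,....
250 ....,YYYYYYYYYYYYYYYY.....
255 .r.,,YYYYYYYYYYYYYYYYY,.r.
260 .r#,..................,#r.
265 ..#yyyyyyyyyyyyyyyyyyyy#.r
270 rr#yyyyyyyyyyyyyyyyyyyy#rr
275 r##yyyyyyyyyyyyyyyyyyyy##.
280 r##yyyyyyyyyyyyyyyyyyyy##r
285 .##.,.,,,,,,.,,,,......###
290 ###....................###
295 ###....................###
```

>>> servo_tool --moves '[{"jaw":45,"travel":[0.5,-10.5,15],"yaw":0.8},{"jaw":45,"travel":[0.5,-10.5,40],"yaw":0.8},{"jaw":45,"travel":[0.5,-10.5,60],"yaw":0.8},{"jaw":45,"travel":[0.5,-10.5,70],"yaw":0.8},{"jaw":45,"travel":[0.5,-10.5,72],"yaw":0.8}]'

```text
t: 45.8
position: [0.5104, 0.3948, 0.1664]
eef_rot: [3.097, 0.524, -0.004]
ft_force: [0.8, -0.7, -1.2]
width: 0.64
finger_force: 9.0
```

>>> servo_tool --moves '[{"jaw":45,"travel":[0,0,0],"yaw":0},{"jaw":45,"travel":[0,0,0],"yaw":0}]'

```text
t: 46.0
position: [0.5119, 0.3949, 0.1691]
eef_rot: [-3.097, -0.523, -0.002]
ft_force: [0.7, -0.4, 0.3]
width: 0.636
finger_force: 9.0
```

```bash
python3 -c "
from rowp import *
s,w=rowp('w31.png',(120,330));planr([.5109,.395,.145],-70.7,s)
fins(s,(46.5,29.5,8.5,-8.5)); fins(s,(64,50),.108)"
```

```text
at [0.5119 0.3949 0.1691] a -70.8 -> travel [67.2 -0.5  4.2] yaw -0.1 w 56.0 F [ 0.7 -0.4  0.3] t 46.0
126 [226, 161, 106] 127 [255, 255, 196] 128 [255, 255, 228] 147 [255, 251, 189] 148 [250, 224, 138] 149 [255, 255, 237] 152 [255, 201, 139] 153 [9, 64, 147] 154 [39, 85, 151] 157 [147, 100, 88] 158 [253, 120, 49] 166 [253, 155, 69] 167 [247, 193, 109] 168 [255, 255, 192] 169 [255, 255, 252] 192 [255, 254, 205] 193 [254, 232, 152] 194 [255, 255, 225] 200 [255, 230, 151] 202 [160, 91, 55] 221 [224, 173, 62] 259 [255, 220, 104] 260 [228, 169, 123] 264 [254, 214, 142] 265 [255, 242, 173] 285 [255, 205, 136] 286 [195, 138, 93] 293 [255, 240, 160] 294 [255, 255, 228] 308 [254, 190, 115] 309 [214, 115, 75] 
at [0.5119 0.3949 0.1691] a -70.8 -> travel [-1.  -0.4 24.1] yaw -0.1 w 56.0 F [ 0.7 -0.4  0.3] t 46.0
s_tcp 7.2 {46.5: [282.1, 175.1], 29.5: [282.2, 194.9], 8.5: [282.2, 218.4], -8.5: [282.3, 236.6]}
s_tcp 7.2 {64: [281.9, 164.8], 50: [281.9, 186.6]}
```

Lower end is centred in the slot: 3.6 mm from the fin edge against 3.5 mm ideal. Insert.

>>> servo_tool --moves '[{"jaw":45,"travel":[0,0,6],"yaw":0},{"jaw":45,"travel":[0,0,12],"yaw":0},{"jaw":45,"travel":[0,0,18],"yaw":0},{"jaw":45,"travel":[0,0,23],"yaw":0},{"jaw":45,"travel":[0,0,23],"yaw":0}]' --newtons 5

```text
t: 46.55
position: [0.5109, 0.3945, 0.1442]
eef_rot: [3.097, 0.523, -0.002]
ft_force: [-0.5, -0.4, -1.3]
width: 0.639
finger_force: 5.0
```

>>> servo_tool --moves '[{"jaw":45,"travel":[2,0,2],"yaw":0},{"jaw":45,"travel":[4,0,5],"yaw":0},{"jaw":45,"travel":[6,0,8],"yaw":0},{"jaw":45,"travel":[8,0,11],"yaw":0},{"jaw":45,"travel":[9,0,14],"yaw":0}]'

```text
t: 47.05
position: [0.5201, 0.3977, 0.131]
eef_rot: [-3.098, -0.523, -0.0]
ft_force: [-0.8, -0.2, -1.2]
width: 0.636
finger_force: 5.0
```

```bash
python3 -c "
from rowp import *
s,w=rowp('w32.png',(150,330));planr([.5109,.395,.12],-70.7,s);fins(s,(29.5,))"
```

```text
at [0.5201 0.3977 0.131 ] a -70.8 -> travel [ 58.5  -0.6 -34. ] yaw -0.1 w 56.0 F [-0.8 -0.2 -1.2] t 47.0
164 [255, 243, 171] 165 [249, 221, 142] 166 [255, 255, 244] 167 [255, 236, 144] 168 [125, 112, 117] 169 [24, 75, 150] 176 [146, 98, 88] 177 [250, 117, 46] 193 [255, 233, 120] 194 [212, 147, 103] 195 [249, 218, 134] 196 [255, 255, 249] 221 [152, 77, 37] 222 [166, 101, 61] 225 [198, 144, 58] 258 [232, 177, 65] 259 [254, 212, 100] 260 [219, 156, 116] 263 [241, 182, 121] 264 [255, 246, 176] 287 [255, 255, 217] 305 [206, 139, 89] 326 [255, 253, 179] 327 [255, 255, 218] 
at [0.5201 0.3977 0.131 ] a -70.8 -> travel [-9.6 -0.4 11. ] yaw -0.1 w 56.0 F [-0.8 -0.2 -1.2] t 47.0
s_tcp 15.8 {29.5: [282.0, 218.1]}
```

>>> servo_tool --moves '[{"jaw":45,"travel":[1,0,4],"yaw":0},{"jaw":45,"travel":[1.5,0,7],"yaw":0},{"jaw":45,"travel":[1.5,0,10],"yaw":0},{"jaw":45,"travel":[1.5,0,12],"yaw":0},{"jaw":45,"travel":[1.5,0,12],"yaw":0}]' --newtons 3

```text
t: 47.6
position: [0.5216, 0.3982, 0.1194]
eef_rot: [-3.098, -0.523, -0.001]
ft_force: [1.6, 0.2, 2.1]
width: 0.637
finger_force: 3.0
```

```bash
python3 -c "
from rowp import *
s,w=rowp('w33.png',(150,330));fins(s,(29.5,))"
```

```text
at [0.5216 0.3982 0.1194] a -70.8 -> travel [ 57.   -0.6 -45.6] yaw -0.1 w 56.1 F [1.6 0.2 2.1] t 47.6
168 [255, 255, 212] 169 [255, 242, 173] 171 [255, 255, 244] 172 [255, 180, 101] 173 [5, 64, 148] 174 [38, 84, 150] 182 [255, 119, 40] 201 [255, 255, 121] 202 [213, 149, 105] 204 [255, 255, 180] 205 [255, 255, 242] 231 [198, 138, 29] 261 [234, 183, 68] 262 [239, 185, 107] 263 [217, 157, 112] 266 [239, 180, 122] 267 [255, 246, 174] 290 [199, 137, 94] 295 [254, 208, 133] 296 [255, 255, 204] 314 [221, 152, 96] 315 [197, 144, 98] 
s_tcp 17.4 {29.5: [282.0, 225.2]}
```

>>> servo_tool --moves '[{"jaw":62,"travel":[0,0,0],"yaw":0},{"jaw":75,"travel":[0,0,0],"yaw":0},{"jaw":75,"travel":[0,0,0],"yaw":0},{"jaw":75,"travel":[0,0,-35],"yaw":0},{"jaw":75,"travel":[0,0,-80],"yaw":0}]'

```text
t: 48.15
position: [0.5197, 0.3977, 0.1979]
eef_rot: [3.095, 0.523, -0.007]
ft_force: [1.6, 1.0, -0.2]
width: 0.855
finger_force: 0.0
```

>>> servo_tool --moves '[{"jaw":80,"travel":[0,0,0],"yaw":0},{"jaw":80,"travel":[0,0,0],"yaw":0}]'

```text
t: 48.35
position: [0.5215, 0.3984, 0.1999]
eef_rot: [-3.096, -0.523, -0.002]
ft_force: [0.3, -0.1, 0.2]
width: 0.91
finger_force: 0.0
```

```bash
python3 -c "
from rowp import *
s,w=rowp('w34.png',(150,330));fins(s,(64,50,26,12),.108);amap(w,220,350,150,300,5);planr([.659,-.1405,.21],-9.5,s)"
```

```text
at [0.5215 0.3984 0.1999] a -70.8 -> travel [56.9 -0.3 35. ] yaw -0.1 w 80.0 F [ 0.3 -0.1  0.2] t 48.4
155 [255, 252, 192] 156 [252, 224, 142] 157 [255, 255, 236] 159 [255, 202, 138] 160 [10, 63, 145] 161 [37, 82, 149] 164 [86, 93, 123] 165 [255, 121, 45] 174 [255, 215, 98] 175 [222, 165, 106] 176 [255, 255, 255] 196 [195, 121, 75] 197 [144, 84, 54] 198 [183, 125, 56] 199 [219, 165, 62] 214 [255, 255, 114] 215 [214, 142, 104] 216 [252, 227, 145] 217 [255, 255, 253] 224 [255, 237, 162] 234 [255, 255, 220] 241 [255, 255, 196] 242 [196, 131, 86] 243 [212, 154, 104] 249 [225, 166, 115] 253 [255, 248, 170] 254 [255, 255, 227] 267 [255, 253, 203] 272 [255, 228, 147] 273 [194, 137, 90] 286 [255, 236, 156] 287 [255, 255, 221] 300 [224, 132, 75] 
s_tcp 17.4 {64: [282.2, 172.7], 50: [282.3, 191.3], 26: [282.4, 221.7], 12: [282.4, 238.7]}
150 .....yWWWWWWWWWWWWWWy.....
155 ......Wyyyyyyyyyyyyy,.....
160 ......WyBBBBBBBBBB,y......
165 ......W,oooooooooo.y......
170 ......,......YYYY..,......
175 ......,.,,,,.,,...........
180 .....yWWWWWWWWWWWWWWy.....
185 .....yWWWWWWWWWWWWWWy.....
190 .....yWWWWWWWWWWWWWWy.....
195 ......WWWWWWWWWWWWWW......
200 ......o.YYYYYYYYYY,,......
205 .......,YYYYYorrYYY.......
210 ......,YYYYYYYooYYY,......
215 ..........................
220 ......WWWWWWWWyyyyyy......
225 ......WWWWWyyyyyyyyy......
230 ......WWWWWyyyyyyyyy......
235 .......WWWWWWWWWWWW.......
240 .......WWWWWWWWWWWW.......
245 .......,,,,,,,,,,,,.......
250 ......,,,.,,,.,,,,,,......
255 ......WWWWWWWWWWWWWW......
260 ......WWWWWWWWWWWWWW......
265 ......WWWWWWWWWWWWWW......
270 .......WWWWWWWWWWWW.......
275 .......,.,,,,,,.,.,.......
280 .......,..,,,,,,,,,.......
285 .......,,.,,,,....,.......
290 ......yWWWWWWWWWWWWW......
295 .......WWWWWWWWWWWWy......
at [0.5215 0.3984 0.1999] a -70.8 -> travel [-47.3 554.2 -10.7] yaw -61.3 w 80.0 F [ 0.3 -0.1  0.2] t 48.4
```

Both panels stand; c's top face is at rows 216–234. Now panel b.

>>> servo_tool --moves '[{"jaw":87,"travel":[-4,45,-10],"yaw":0},{"jaw":87,"travel":[-8,92,-10],"yaw":0},{"jaw":87,"travel":[-12,140,-10],"yaw":0},{"jaw":87,"travel":[-16,188,-10],"yaw":0},{"jaw":87,"travel":[-20,236,-10],"yaw":0}]'

```text
t: 48.9
position: [0.579, 0.1672, 0.2076]
eef_rot: [3.097, 0.524, -0.004]
ft_force: [0.7, -0.1, 0.3]
width: 0.991
finger_force: 0.0
```

>>> servo_tool --moves '[{"jaw":87,"travel":[-4,47,0],"yaw":-8},{"jaw":87,"travel":[-8,94,0],"yaw":-16},{"jaw":87,"travel":[-12,141,0],"yaw":-24},{"jaw":87,"travel":[-16,188,0],"yaw":-32},{"jaw":87,"travel":[-20,235,0],"yaw":-40}]'

```text
t: 49.4
position: [0.6375, -0.061, 0.2074]
eef_rot: [-2.725, -1.559, 0.003]
ft_force: [0.6, 0.3, -0.2]
width: 0.991
finger_force: 0.0
```

```bash
python3 -c "
from look import *
planr([.659,-.1405,.21],-9.5)"
```

```text
at [ 0.6375 -0.061   0.2074] a -30.5 -> travel [-57.7  58.8  -2.7] yaw -21.0 w 87.2 F [ 0.6  0.3 -0.2] t 49.4
```

>>> servo_tool --moves '[{"jaw":87,"travel":[-25,25,0],"yaw":-7},{"jaw":87,"travel":[-50,50,0],"yaw":-14},{"jaw":87,"travel":[-58,59,0],"yaw":-21},{"jaw":87,"travel":[-58,59,0],"yaw":-21},{"jaw":87,"travel":[-58,59,0],"yaw":-21}]'

```text
t: 49.9
position: [0.6585, -0.1388, 0.2078]
eef_rot: [-2.405, -2.018, 0.001]
ft_force: [-0.5, 0.6, 0.2]
width: 0.99
finger_force: 0.0
```

```bash
python3 -c "
from cls import *
s=state();C=cam('wrist',s);im=snap('wrist','w35.png')
r,h=panel2(im,C,[.659,-.1405]); k=cv2.approxPolyDP(h,6,True).reshape(-1,2); print(k.tolist(),[onz(C,p,.014)[:2].round(4).tolist() for p in k])
planr([.6669,-.0932,.026],-9.5,s); amap(im,200,370,140,330,8)
"
```

```text
panel [ 658.9 -140.6] [97.7 57.8] 80.4 px (256, 155, 55, 88)
[[308, 155], [308, 242], [259, 242], [256, 157]] [[0.6928, -0.097], [0.6783, -0.1934], [0.6234, -0.1838], [0.6391, -0.0896]]
at [ 0.6585 -0.1388  0.2078] a -10.0 -> travel [ 46.2   0.8 181.8] yaw -0.5 w 87.1 F [-0.5  0.6  0.2] t 49.9
140 ......................
148 ......................
156 ........,,,yyy........
164 .......y??????........
172 .......,?WW???........
180 ........?WW???........
188 ........??????........
196 ........??????........
204 ........??????........
212 ........GGGGGG........
220 ........GGGGGG........
228 ........GGGGGG........
236 ........GGGGGy........
244 ......................
252 ......................
260 r.....................
268 #...................##
276 #...................##
284 #...................##
292 #...................##
300 #....................#
308 yyyy................G#
316 yyyyyyy,y,,.........GG
324 yyyyyyyyy,,........GGG
```

>>> servo_tool --moves '[{"jaw":87,"travel":[46,1,40],"yaw":-0.5},{"jaw":87,"travel":[46,1,85],"yaw":-0.5},{"jaw":87,"travel":[46,1,125],"yaw":-0.5},{"jaw":87,"travel":[46,1,155],"yaw":-0.5},{"jaw":87,"travel":[46,1,170],"yaw":-0.5}]' --newtons 3

```text
t: 50.45
position: [0.666, -0.0917, 0.0356]
eef_rot: [-2.39, -2.032, 0.005]
ft_force: [-0.1, 1.0, 0.1]
width: 0.992
finger_force: 0.0
```

>>> servo_tool --moves '[{"jaw":87,"travel":[0,0,5],"yaw":0},{"jaw":87,"travel":[0,0,10.5],"yaw":0},{"jaw":87,"travel":[0,0,10.5],"yaw":0}]'

```text
t: 50.75
position: [0.6687, -0.0946, 0.0296]
eef_rot: [2.394, 2.033, 0.002]
ft_force: [-0.1, -0.9, -0.2]
width: 0.987
finger_force: 0.0
```

```bash
python3 -c "
from look import *
planr([.6669,-.0932,.026],-9.6)"
```

```text
at [ 0.6687 -0.0946  0.0296] a -9.3 -> travel [ 1.1 -2.   3.6] yaw 0.3 w 86.9 F [-0.1 -0.9 -0.2] t 50.8
```

>>> servo_tool --moves '[{"jaw":87,"travel":[1,-2,3],"yaw":0},{"jaw":45,"travel":[1,-2,3],"yaw":0},{"jaw":45,"travel":[1,-2,3],"yaw":0},{"jaw":45,"travel":[1,-2,3],"yaw":0},{"jaw":45,"travel":[1,-2,3],"yaw":0}]' --newtons 3

```text
t: 51.25
position: [0.6663, -0.0935, 0.026]
eef_rot: [2.395, 2.033, 0.001]
ft_force: [-1.0, 1.1, -0.2]
width: 0.664
finger_force: 0.0
```

>>> servo_tool --moves '[{"jaw":45,"travel":[0,0,0],"yaw":0},{"jaw":45,"travel":[0,0,-40],"yaw":0},{"jaw":45,"travel":[0,0,-68],"yaw":0},{"jaw":45,"travel":[0,0,-85],"yaw":0},{"jaw":45,"travel":[0,0,-92],"yaw":0}]'

```text
t: 51.75
position: [0.6669, -0.0935, 0.1193]
eef_rot: [2.393, 2.033, 0.003]
ft_force: [-0.9, -0.2, -0.9]
width: 0.636
finger_force: 3.0
```

>>> servo_tool --moves '[{"jaw":45,"travel":[0,0,-35],"yaw":0},{"jaw":45,"travel":[0,0,-58],"yaw":0},{"jaw":45,"travel":[0,0,-72],"yaw":0},{"jaw":45,"travel":[0,0,-80],"yaw":0},{"jaw":45,"travel":[0,0,-82],"yaw":0}]'

```text
t: 52.25
position: [0.6661, -0.0932, 0.1995]
eef_rot: [-2.394, -2.034, 0.0]
ft_force: [-0.4, 0.1, 0.2]
width: 0.639
finger_force: 3.0
```

```bash
python3 -c "
from rowp import *
s,w=rowp('w36.png',(150,335));amap(w,210,356,170,335,5)
for r in(240,260,275,290): print(r,[c for c in range(225,345) if abs(w[r,c].astype(int)-w[r,c-1]).max()>25])
"
```

```text
at [ 0.6661 -0.0932  0.1995] a -9.3 -> travel [ 489.3 -172.3   34.6] yaw 61.4 w 56.2 F [-0.4  0.1  0.2] t 52.2
240 [209, 156, 106] 269 [250, 215, 134] 270 [255, 255, 244] 294 [206, 140, 83] 295 [121, 65, 41] 
170 ..............................
175 ..............................
180 ..............................
185 ..............................
190 ..............................
195 ..............................
200 ..............................
205 ..............................
210 ..............................
215 ..............................
220 ..............................
225 ..............................
230 ..............................
235 ..............................
240 .........,,,,,,,,,,,,,........
245 ........,,,,,,,,,,,,,,........
250 .......,,,,,,,,.,,,,,,,.......
255 ...r...,,,,,,,,,,,,,,,,.......
260 ...r#..,,,,,,,,,,,,,,,,,.#r...
265 ....#.,,,,,.,,,,,,,,,.,,,#..r.
270 ..rr#WWWWWWWWWWWWWWWWWWWW#rr.r
275 .r.##yWWWWWWWWWWWWWWWWWWW##r.r
280 .r.##yWWWWWWWWWWWWWWWWWWW##rr.
285 ...##yyWWWWWWWWWWWWWWWWWW##.rr
290 r.###yyyWyyWWWWWWWWWWWWWW###..
295 ..###....................###r.
300 .####....................####r
305 .###......................###.
310 .###......................###r
315 ####......................####
320 y###.......................##.
325 .##........................##.
330 .##........................##.
240 []
260 [229, 230, 233, 234, 238, 244, 328, 329, 331, 333, 334, 337, 338]
275 [232, 233, 239, 333, 334, 335, 342]
290 [232, 233, 246, 247, 254, 255, 260, 333, 334, 335]
```

Panel b hangs about 12° off vertical, back toward the camera, lower edge centre 21 mm behind the TCP and 107 mm below. Carry it to the -57 slot.

>>> servo_tool --moves '[{"jaw":45,"travel":[7,-4,-12],"yaw":0},{"jaw":45,"travel":[28,-17,-28],"yaw":0},{"jaw":45,"travel":[55,-33,-38],"yaw":0},{"jaw":45,"travel":[88,-54,-42],"yaw":0},{"jaw":45,"travel":[122,-74,-42],"yaw":0}]' --newtons 9

```text
t: 52.8
position: [0.6122, 0.0403, 0.2423]
eef_rot: [-2.395, -2.033, -0.001]
ft_force: [0.2, 0.7, 0.4]
width: 0.635
finger_force: 9.0
```

>>> servo_tool --moves '[{"jaw":45,"travel":[35,-21,0],"yaw":5},{"jaw":45,"travel":[70,-43,0],"yaw":11},{"jaw":45,"travel":[105,-64,0],"yaw":17},{"jaw":45,"travel":[140,-85,0],"yaw":23},{"jaw":45,"travel":[170,-104,0],"yaw":29}]'

```text
t: 53.3
position: [0.5361, 0.2263, 0.2415]
eef_rot: [-2.828, -1.365, 0.001]
ft_force: [0.4, 0.4, -0.0]
width: 0.636
finger_force: 9.0
```

```bash
python3 -c "
from look import *
planr([.4729,.3817,.24],-70.7)"
```

```text
at [0.5361 0.2263 0.2415] a -38.5 -> travel [  82.3 -146.2    1.6] yaw 32.2 w 56.0 F [ 0.4  0.4 -0. ] t 53.3
```

>>> servo_tool --moves '[{"jaw":45,"travel":[18,-32,0],"yaw":7},{"jaw":45,"travel":[38,-67,0],"yaw":14},{"jaw":45,"travel":[58,-102,0],"yaw":21},{"jaw":45,"travel":[73,-129,0],"yaw":28},{"jaw":45,"travel":[80,-141,0],"yaw":32}]'

```text
t: 53.8
position: [0.4739, 0.3781, 0.2409]
eef_rot: [-3.095, -0.539, 0.003]
ft_force: [0.3, 0.5, -0.6]
width: 0.638
finger_force: 9.0
```

>>> servo_tool --moves '[{"jaw":45,"travel":[0,0,0],"yaw":0},{"jaw":45,"travel":[0,0,15],"yaw":0},{"jaw":45,"travel":[0,0,35],"yaw":0},{"jaw":45,"travel":[0,0,50],"yaw":0},{"jaw":45,"travel":[0,0,55],"yaw":0}]'

```text
t: 54.3
position: [0.4763, 0.3719, 0.1846]
eef_rot: [3.094, 0.534, -0.004]
ft_force: [-0.6, -0.3, -1.2]
width: 0.641
finger_force: 9.0
```

```bash
python3 -c "
from rowp import *
s,w=rowp('w37.png',(120,335));planr([.4729,.3817,.168],-70.7,s);fins(s,(8.5,-8.5,-29.5,-46.5,-67.5,-84.5))
amap(w,220,350,130,310,5)"
```

```text
at [0.4763 0.3719 0.1846] a -70.4 -> travel [108.6  -9.8  19.3] yaw 0.3 w 56.4 F [-0.6 -0.3 -1.2] t 54.3
123 [233, 170, 114] 126 [255, 255, 200] 141 [255, 201, 134] 142 [100, 58, 28] 143 [173, 136, 47] 144 [139, 73, 33] 145 [102, 10, 20] 146 [255, 50, 55] 147 [149, 127, 41] 148 [246, 217, 71] 149 [191, 138, 99] 150 [255, 255, 187] 184 [254, 212, 139] 186 [255, 249, 181] 199 [237, 191, 124] 200 [147, 102, 67] 204 [144, 106, 73] 205 [170, 123, 85] 208 [255, 224, 148] 209 [255, 246, 173] 224 [255, 219, 146] 225 [224, 175, 112] 226 [255, 245, 173] 234 [255, 229, 149] 235 [141, 96, 64] 240 [132, 96, 65] 270 [252, 192, 126] 294 [203, 132, 88] 295 [150, 80, 54] 
at [0.4763 0.3719 0.1846] a -70.4 -> travel [  0.2 -10.4  16.6] yaw 0.3 w 56.4 F [-0.6 -0.3 -1.2] t 54.3
s_tcp -34.1 {8.5: [270.9, 167.6], -8.5: [271.0, 186.6], -29.5: [271.2, 209.1], -46.5: [271.3, 226.6], -67.5: [271.4, 247.4], -84.5: [271.6, 263.6]}
130 ...yyyyyyyyyyyyyyyy.......
135 ...yyyyyyyyyyyyyyyy.......
140 ...yyyyyyyyyyyyyyyy.......
145 ...,YYYYYY.rrrrYY.........
150 ..yyyWyWWyyyyyyyyyy.......
155 ..yyyWyyyyyyyyyyyyy.....
[... 232 characters left out ...]
yyyyyyyyyy........
200 .....,......,.............
205 ....,.,,,,,.,,.,,,........
210 ...yyyyyyyyyyyyyyy........
215 ...yyyyyyyyyyyyyyy........
220 ...yyyyyyyyyyyyyyy........
225 ....yyyyyyyy,,,..,........
230 ....yyyyyyyyyy,,,,........
235 .................,........
240 ....,,,,,,,,,,..,,,,......
245 .....,,,,,.,,,,.,..,......
250 ....y.,,.,,,,,,,,,.,......
255 .r..y,,,,,,,,,,,,,,.,.....
260 rr#..,.,,,,,..,,,.,,.,.#rr
265 r.#..,,.,,,,,,.,,,,,,,,#r.
270 rr#,,,,,,,,,,,yyy,yy,,,##r
275 r##,,,,,,,,,,,,yy,y,,,,##r
280 .##,,,,,,,,,,,yyy,y,,,,##r
285 ###,,,,,,,,,,,yyy,y,,,,###
290 ###,,,,,,,,,,,yyy,y,,,,###
295 ###....................###
300 ###....................###
305 ##......................##
```

>>> servo_tool --moves '[{"jaw":45,"travel":[0,-6,0],"yaw":0.3},{"jaw":45,"travel":[0,-10.4,5],"yaw":0.3},{"jaw":45,"travel":[0,-10.4,13],"yaw":0.3},{"jaw":45,"travel":[0,-10.4,15],"yaw":0.3},{"jaw":45,"travel":[0,-10.4,15],"yaw":0.3}]'

```text
t: 54.85
position: [0.4731, 0.3834, 0.1713]
eef_rot: [3.096, 0.529, -0.001]
ft_force: [-0.4, -0.6, -0.7]
width: 0.635
finger_force: 9.0
```

```bash
python3 -c "
from rowp import *
s,w=rowp('w38.png',(200,335));planr([.4729,.3817,.145],-70.7,s);fins(s,(-29.5,-46.5))"
```

```text
at [0.4731 0.3834 0.1713] a -70.6 -> travel [107.6   1.7   6.2] yaw 0.1 w 55.9 F [-0.4 -0.6 -0.7] t 54.9
204 [194, 137, 89] 205 [155, 109, 75] 213 [235, 168, 110] 214 [255, 248, 172] 230 [255, 226, 152] 231 [226, 176, 113] 232 [255, 244, 171] 240 [116, 74, 48] 241 [139, 100, 69] 270 [252, 191, 126] 294 [200, 132, 85] 295 [142, 77, 50] 
at [0.4731 0.3834 0.1713] a -70.6 -> travel [-0.7  1.5 26.3] yaw 0.1 w 55.9 F [-0.4 -0.6 -0.7] t 54.9
s_tcp -33.3 {-29.5: [284.3, 214.7], -46.5: [284.2, 232.9]}
```

>>> servo_tool --moves '[{"jaw":45,"travel":[-1,1.5,6],"yaw":0},{"jaw":45,"travel":[-1,1.5,12],"yaw":0},{"jaw":45,"travel":[-1,1.5,18],"yaw":0},{"jaw":45,"travel":[-1,1.5,24],"yaw":0},{"jaw":45,"travel":[-1,1.5,26],"yaw":0}]' --newtons 5

```text
t: 55.4
position: [0.4725, 0.3816, 0.1448]
eef_rot: [3.096, 0.529, -0.002]
ft_force: [-0.5, 0.2, -0.9]
width: 0.639
finger_force: 5.0
```

```bash
python3 -c "
from rowp import *
s,w=rowp('w39.png',(180,335));fins(s,(-29.5,-46.5));print(s['ft_force'])"
```

```text
at [0.4725 0.3816 0.1448] a -70.6 -> travel [108.8   0.3 -20.3] yaw 0.1 w 56.2 F [-0.5  0.2 -0.9] t 55.4
194 [255, 231, 156] 195 [237, 183, 118] 196 [255, 241, 167] 211 [136, 90, 61] 221 [191, 132, 88] 222 [255, 234, 155] 235 [245, 209, 135] 237 [235, 175, 117] 240 [196, 140, 93] 241 [120, 84, 56] 270 [248, 187, 124] 294 [194, 128, 86] 295 [142, 76, 50] 
s_tcp -34.4 {-29.5: [282.7, 223.1], -46.5: [282.7, 242.9]}
[-0.52354883  0.1578819  -0.94624297]
```

In the slot with no contact force. Straighten while lowering.

>>> servo_tool --moves '[{"jaw":45,"travel":[-2,0,3],"yaw":0},{"jaw":45,"travel":[-4,0,6],"yaw":0},{"jaw":45,"travel":[-6.5,0,8],"yaw":0},{"jaw":45,"travel":[-9,0,10],"yaw":0},{"jaw":45,"travel":[-11,0,12],"yaw":0}]' --newtons 5

```text
t: 55.95
position: [0.4623, 0.3782, 0.1337]
eef_rot: [-3.097, -0.529, -0.0]
ft_force: [0.1, 0.2, -0.5]
width: 0.639
finger_force: 5.0
```

>>> servo_tool --moves '[{"jaw":45,"travel":[-3,0,2],"yaw":0},{"jaw":45,"travel":[-5,0,4],"yaw":0},{"jaw":45,"travel":[-7,0,6],"yaw":0},{"jaw":45,"travel":[-8.5,0,8],"yaw":0},{"jaw":45,"travel":[-8.5,0,9],"yaw":0}]'

```text
t: 56.45
position: [0.4542, 0.3753, 0.1245]
eef_rot: [3.097, 0.529, -0.001]
ft_force: [0.4, -0.3, -0.8]
width: 0.633
finger_force: 5.0
```

```bash
python3 -c "
from rowp import *
s,w=rowp('w40.png',(150,335));fins(s,(-29.5,-46.5));amap(w,220,350,180,310,5)"
```

```text
at [0.4542 0.3753 0.1245] a -70.6 -> travel [128.1   0.3 -40.6] yaw 0.1 w 55.7 F [ 0.4 -0.3 -0.8] t 56.5
151 [170, 111, 72] 152 [255, 230, 150] 174 [255, 213, 141] 175 [209, 140, 93] 176 [255, 240, 163] 195 [124, 80, 52] 196 [149, 104, 71] 205 [243, 179, 119] 206 [255, 230, 152] 227 [130, 88, 58] 271 [215, 153, 103] 294 [154, 91, 60] 
s_tcp -53.8 {-29.5: [282.9, 206.7], -46.5: [282.8, 229.1]}
180 .....yyyyyyyyyyyyyyyyy....
185 .....yyyyyyyyyyyyyyyyy....
190 .....yyyyyyyyyyyyyyyyy....
195 .....................,....
200 ....,,.,,,,,.,,,,,,,,,....
205 ....,,,,,,,,,,,,,,,,,,,...
210 ....yyyyyyyy,,,,,,,,,,,...
215 ....yyyyyyyy,,,,,,,,,,,...
220 ....yyyyyyyy,,,,,,,,,,,...
225 ....yyyyyyyy,,,,,,,,,,....
230 .....y,,..,,,..,.,,.,.....
235 ......,,,,..,,,.,,,.,.....
240 .....,,.,.,,,,,,,,.,,.....
245 .....,,,,,,,,,.,,,.,,.....
250 ....,,.,,,,,.,,,,,.,,,....
255 .r..,,,,,,,,,.,,,.,,,,..rr
260 rr#.,,,,,,,..,,,,,,..,.#r.
265 r.#,,,,,,,,,,,.,,,,,.,,#rr
270 rr#.,,,.,.,,.,,,,,.,,,,##.
275 .##.,,,,,,,,,,,,,,,,,,,##r
280 .##,,,,,,,,,,,,,,,,,,,,##.
285 ###,,,,,,,.,,,,,,,,,,,,###
290 ###,,,,,,,,,,,,,,,,,,,,###
295 ###....................###
300 ###....................###
305 ##......................##
```

>>> servo_tool --moves '[{"jaw":45,"travel":[0,0,2],"yaw":0},{"jaw":45,"travel":[0,0,4],"yaw":0},{"jaw":45,"travel":[0,0,5.5],"yaw":0},{"jaw":45,"travel":[0,0,5.5],"yaw":0}]' --newtons 3

```text
t: 56.9
position: [0.4547, 0.3755, 0.1193]
eef_rot: [-3.097, -0.529, -0.0]
ft_force: [-0.3, -0.7, 3.1]
width: 0.639
finger_force: 3.0
```

>>> servo_tool --moves '[{"jaw":62,"travel":[0,0,0],"yaw":0},{"jaw":75,"travel":[0,0,0],"yaw":0},{"jaw":75,"travel":[0,0,0],"yaw":0},{"jaw":75,"travel":[0,0,-35],"yaw":0},{"jaw":75,"travel":[0,0,-80],"yaw":0}]'

```text
t: 57.4
position: [0.4531, 0.3745, 0.1983]
eef_rot: [3.094, 0.528, -0.006]
ft_force: [-0.1, 0.5, 0.8]
width: 0.855
finger_force: 0.0
```

>>> servo_tool --moves '[{"jaw":80,"travel":[0,0,-40],"yaw":0},{"jaw":80,"travel":[0,0,-60],"yaw":0},{"jaw":80,"travel":[0,0,-60],"yaw":0}]'

```text
t: 57.7
position: [0.4559, 0.3759, 0.262]
eef_rot: [-3.094, -0.528, -0.006]
ft_force: [0.2, -0.3, 0.3]
width: 0.914
finger_force: 0.0
```

```bash
python3 -c "
from rowp import *
s,w=rowp('w41.png',(60,335));fins(s,(64,50,26,12,-50,-64),.108)"
```

```text
at [0.4559 0.3759 0.262 ] a -70.6 -> travel [125.9   0.6  97.6] yaw 0.1 w 80.5 F [ 0.2 -0.3  0.3] t 57.7
65 [255, 242, 156] 66 [255, 255, 235] 81 [255, 255, 207] 82 [251, 207, 128] 83 [251, 242, 164] 84 [255, 255, 250] 101 [164, 108, 62] 104 [203, 142, 93] 105 [255, 236, 153] 106 [255, 255, 251] 120 [249, 192, 118] 121 [255, 255, 126] 122 [255, 255, 254] 139 [241, 189, 118] 140 [215, 144, 90] 141 [255, 255, 202] 142 [255, 255, 231] 155 [255, 255, 208] 156 [254, 231, 152] 157 [255, 255, 218] 171 [197, 131, 79] 172 [215, 154, 101] 175 [255, 214, 133] 176 [255, 255, 231] 189 [255, 239, 156] 190 [197, 134, 88] 211 [255, 255, 242] 224 [255, 255, 198] 225 [219, 114, 69] 
s_tcp -52.0 {64: [283.3, 80.3], 50: [283.3, 97.8], 26: [283.2, 126.5], 12: [283.2, 142.6], -50: [283.1, 208.4], -64: [283.1, 222.1]}
```

```bash
python3 -c "
from pots2 import *
ups(); T=cam('top'); t=cv2.imread('pics/tt.png')[:,:,::-1]
from cls import amap
amap(t,380,470,205,310,4)
s=snap('scene','s9.png'); amap(s,385,470,160,262,3)"
```

```text
blue [ 570. -339.] [58. 56.] 69 417.0
red [ 389. -484.] [155.  11.] 90 147.5
red [ 451. -409.] [60. 69.] 62 479.0
red [ 615. -219.] [ 15. 101.] 2 122.0
white [ 552. -403.] [76. 72.] 69 615.0
205 .......................
209 ...,y..................
213 ...yy,yy...............
217 ...y,yyy,yy............
221 ..yyyy.???Wyy,.........
225 ..yyyy?B????B.yW.......
229 ..,yyr??..???WWyyWW....
233 .yyyy??...??WWW.WWyW.y.
237 .yyy.???..??yyy..WyW.y.
241 .yyy.??????BWW...WyW,,.
245 y,yyyyy.??r,yyWW,WWo,..
249 y,yyyyyyyyyy,yyWyWW,y..
253 yyyyyyyyyyyyyyy,,yyy,..
257 yyyyyyyyyy,yyyyyyyyy...
261 yyyyyyyyyy,yy,,..,yy...
265 yYyyyyyyyy,,y..o.o,,...
269 ,yy,yyyyyyyy.......o...
273 yyyyyy,yyy,y..o.....o..
277 yyyyyyy,,yy............
281 y,yyyyyyyyy...o....o...
285 ..y,yyyyyyyyy...o......
289 .....yy,yy,yyyy...o....
293 .......yyyyyyy,yy,.....
297 ..........,yyyyyy......
301 .............yyyy......
305 ...............,y......
309 .......................
160 .............................
163 .............................
166 .............................
169 .............................
172 .............
[... 302 characters left out ...]
yWWWWWy,.yyWy.......
202 .......,,,,,,,,yyyyWWW.......
205 .......,,,,,,,,,,YYYY,.......
208 ........yyyWyy,Y..YYY.y......
211 ........,y,WW,yYWyyyWyyy.....
214 .........,,,,,Yyyyyyy........
217 .........,,,,..,,............
220 .........,,,WW,,.YY..........
223 ..........,,,y,,.....,.......
226 ..........,y,,y..BBB.........
229 ...........,,,?BBB.yWW.......
232 ...........,,,yyyyyWWWy......
235 ...........,y,WWyy,,,,.......
238 ............,,,,,,,,,,.......
241 ............,,,yy,,,,........
244 ............,,...............
247 .............................
250 .............................
253 .............................
256 .............................
259 .............................
```

All three pots are upright on the mat, and the three panels stand in separate slots. Handing in.

```bash
python3 -c "
from workcell import *
print(sign_off())"
```

```text
the job is handed in; nothing more can be done
None
```

I handed the job in at about 58 s of the 210 s: the three pots stand upright on the cork mat, panels a, c and b each stand picture upright in their own rack slot, and the gourd, dish and stapler were not approached (I did not re-check their positions at the end).

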